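# Put the spray bottles away chocked in the drawer

## Robot

A 6-joint arm with a two-finger parallel gripper is mounted at the origin on the work surface. World frame = base frame: x ahead of the robot, y to its left, z up, the work surface at z = 0. Lengths are in m, angles in rad, forces in N, time in s.
With the tool pointing down it reaches from about 0.25 to 0.775 m from the base axis. Payload 4 kg.
Tool frame: the origin (TCP) lies at the very end of the fingers, on their centre line; the grasp point (between the pads) lies grip_depth behind it (grip_depth is the distance from the TCP to the grasp point, in m); z points along the fingers, y is the line along which they close (so a half turn about z gives the same grasp; the last joint's range is limited). The gripper opens to 85 mm and grips with 20 to 120 N. Pads are 22 mm wide; open, the fingers measure 114 mm over their backs; the gripper's body (76 mm by 85 mm) begins 54 mm behind the grasp point. The pads swing forward as they close: fully open they stand 13 mm farther back than shut.
Start: joints at [1.124, 0.087, 1.371, -0, 1.684, -0.103], TCP at [0.185, 0.518, 0.231] pointing down, gripper open.
Joint ranges: [-3.1, 3.1], [-0.76, 2.03], [0.27, 2.55], [-1.08, 4.22], [0.17, 2.65], [-2.57, 2.57]. Speed limits (rad/s): [2.79, 2.79, 3.14, 3.14, 3.14, 3.14].

## Interface

Orientations are given as a unit quaternion [w, x, y, z].
In Python, from station import * gives the robot as it stands.
- The arm moves only by the tool step_arm, never from a script. Its argument "increments" is a list of rows, each an object of numbers: "dx", "dy", "dz": the shift along the world's x, y, z in mm; "ax", "ay", "az": the turn, a rotation vector about the world's x, y, z in rad. In form: [{"dx": .., "dy": .., "dz": .., "ax": .., "ay": .., "az": ..}, ...]. A call has 1 to 12 rows; each row is the pose to reach, as a shift and turn from the pose commanded when the call began; what a row does not reach only later rows make up. A row lasts 1/8 s, in which the tool goes at most 62.5 mm and 10.7 degrees, less where a joint would pass 70% of its speed; a pose out of reach is approached as far as the arm can. A call with a gripper value outside its range is refused whole. "claw" is the opening, from 0 (shut) to 1 (fully open), set as the call begins (left out, the last holds). The fingers move at their own pace and stop on an object; the grip force is fixed at half the most. Time passes only in rows, so rows that repeat a pose let the fingers close. It gives the time, the measured TCP pose, the force, the opening and the grip force at its end, in the units of the state.
- get_obs(): the state, without advancing time (a new reading comes with each control period).
- get_image(name): name is "scene" or "top" or "wrist"; returns (picture, depth): 420x560x3 uint8, blue, green, red; 420x560 float32, m along the optical axis (not along the pixel's ray), 0 where there is no reading.
- camera_params(name): a dict with "mtx" (3x3 intrinsics, pixels), "cam_to_world" (4x4, takes a point from camera to world coordinates). Camera axes: x right, y up, looking along -z (the intrinsics and any distortion apply to the point x, -y, -z); pixel columns grow to the right and rows downward; lengths in m; the calibration is good to about 2 mm. The wrist camera is an equidistant fisheye: a pixel r from the principal point sees the ray r / f radians off the axis. A picture is of the moment at which its call begins: read the wrist's pose just before it. camera_params takes no time and is no camera call; for the wrist camera it gives the pose at the moment of the call.
- job_done(): hands the job in; it is judged then, once.
The state is a dict: "t": time; "q": joint angles; "joint_velocities": joint speeds; "effort": joint torques, N m; "ee_pos": TCP position; "orientation": TCP orientation; "wrist_force": force on the tool from outside, world axes, zero at the start; "ft_torque": the same for the moment, N m; "width": opening from 0.0 (shut) to 1.0 (fully open); "gripper_force": force on a finger pad.
Only numpy, scipy, OpenCV 4.12 (cv2) and the standard library are available. Lean on these libraries where they do the work, as an engineer would, in place of code of your own. Each camera call takes 0.05 s, during which the arm holds its last target. There are 200 camera calls.

## Task

The rinsed spray bottles on the ribbed mat are to be put away in the shallow drawer. Pull the drawer right out to its stop, lay each bottle down in a bay of its own, crosswise to the slide, chocked so that it cannot roll: a rubber wedge must lie flat in that bay, pointed along the slide with its thin end to the middle of the bottle, before you let go of the bottle. When every bottle is chocked, push the drawer fully home; leave the belt buckle where it lies.

Things in the scene. Friction and masses are not known exactly. Their poses are not given: they have to be found in the camera images.
- drawer (a joint): how far the drawer is pulled out, m: 0 fully home, 0.37 at the open stop. It slides level towards the side that its handle is on (opposite to the bays' y axis), with 1.5 N of friction and light damping, and stays where it is left
- handle (a point): centre of the drawer's steel bar handle: a level bar 100 mm long (along the bays' x axis), 11 mm thick, its centre line 35 mm out from the drawer front, 72 mm above the counter; the drawer front reaches 90 mm above the counter.
- chest: white laminate chest standing fixed on the counter, 240 mm (its x) by 420 mm (its y) by 105 mm high, origin at the centre of its underside; the drawer comes out of its -y end. Its opening leaves 68 mm above the drawer's floor, so that a lying bottle (56 mm) passes under
- bay_a (a point): centre of the floor of the front one of three bays in the drawer; moves with it. x runs across the drawer (a bottle lies along it), y along the slide from the drawer's front to its back, z up. Bay 192 mm in x, 106 mm in y; bay centres 116 mm apart. Bounded at -y by the drawer front (68 mm above the floor), at +y by a slat 10 mm high and thick, at x by sides 38 mm high
- bay_b (a point): centre of the floor of the middle one of three bays in the drawer; moves with it. x runs across the drawer (a bottle lies along it), y along the slide from the drawer's front to its back, z up. Bay 192 mm in x, 106 mm in y; bay centres 116 mm apart. Slats 10 mm high and thick at -y and +y. Wedge heel against a bay's -y side, toe to +y, and a bottle against its +y slat: 5 to 9 mm of play is left
- bay_c (a point): centre of the floor of the back one of three bays in the drawer; moves with it. x runs across the drawer (a bottle lies along it), y along the slide from the drawer's front to its back, z up. Bay 192 mm in x, 106 mm in y; bay centres 116 mm apart. Slats 10 mm high and thick at -y and +y; behind it an empty compartment stays under the chest's top; open to above only with the drawer right out
- mat: grey ribbed draining mat 200 mm (x) by 280 mm (y) on top of the chest, fixed; ribs run along its x, 28 mm apart, 6 mm high, with a rim 9 mm high at both y ends; origin at the centre of its underside. Bottles lie in the grooves 84 mm apart, axis 31 mm above the mat's underside
- bottle1: empty aluminium spray bottle, cap on, lying on the ribbed mat (may be absent); rolls easily. 170 mm long, 85 g; round body 56 mm in diameter, 120 mm long. Origin on its long axis, midway along the 170 mm; x runs along the bottle towards the cap: the body spans x = -85 to +35 mm, then a shoulder and a black cap 35 mm in diameter up to +85 mm
- bottle2: empty aluminium spray bottle, cap on, lying on the ribbed mat (may be absent); rolls easily. 170 mm long, 85 g; round body 56 mm in diameter, 120 mm long. Origin on its long axis, midway along the 170 mm; x runs along the bottle towards the cap: the body spans x = -85 to +35 mm, then a shoulder and a black cap 35 mm in diameter up to +85 mm
- bottle3: empty aluminium spray bottle, cap on, lying on the ribbed mat (may be absent); rolls easily. 170 mm long, 85 g; round body 56 mm in diameter, 120 mm long. Origin on its long axis, midway along the 170 mm; x runs along the bottle towards the cap: the body spans x = -85 to +35 mm, then a shoulder and a black cap 35 mm in diameter up to +85 mm
- wedge1: grey rubber wedge (chock), 70 mm long, 46 mm wide, 60 g: 28 mm high at the heel (x = -35 mm), sloping evenly to 2 mm at the toe (x = +35 mm), flat underneath, upright sides; three dark ribs across the slope near the heel. Origin at the centre of its underside: x along its length to the thin toe, y across, z up. On the counter at the start
- wedge2: grey rubber wedge (chock), 70 mm long, 46 mm wide, 60 g: 28 mm high at the heel (x = -35 mm), sloping evenly to 2 mm at the toe (x = +35 mm), flat underneath, upright sides; three dark ribs across the slope near the heel. Origin at the centre of its underside: x along its length to the thin toe, y across, z up. On the counter at the start
- wedge3: grey rubber wedge (chock), 70 mm long, 46 mm wide, 60 g: 28 mm high at the heel (x = -35 mm), sloping evenly to 2 mm at the toe (x = +35 mm), flat underneath, upright sides; three dark ribs across the slope near the heel. Origin at the centre of its underside: x along its length to the thin toe, y across, z up. On the counter at the start
- wedge1_toe (a point): middle of wedge1's thin toe edge, at its underside
- wedge2_toe (a point): middle of wedge2's thin toe edge, at its underside
- wedge3_toe (a point): middle of wedge3's thin toe edge, at its underside
- buckle: bystander: steel belt buckle lying flat, 83 x 57 x 9 mm, origin at the centre of its underside; leave it alone
Not all that is in view belongs to the job. Of the things shaped like the buckle, the steel one is meant.

How it is judged:
On the way, in this order (a step that is already met when the one before it is completed fails the run):
1. the drawer is pulled right out to its stop (within 15 mm) (value of joint drawer above 0.355 m), for 0.2 s.
2. every bottle present lies in a bay of its own with a wedge flat in the bay beside it, and is let go (x of bottle1 in the frame of bay_b between -0.02 and 0.02 m and y of bottle1 in the frame of bay_b between -0.155 and 0.155 m and z of bottle1 in the frame of bay_b between 0.022 and 0.034 m and angle between the x axis of each of bottle1, bottle2, bottle3 and the x axis of bay_b, either way round below 0.15 rad and ((horizontal distance between bottle1 and wedge1_toe below 0.05 m and angle between wedge1's own z axis and vertical below 0.12 rad and height (world z) of wedge1_toe below 0.03 m and angle between the x axis of wedge1 and the y axis of bay_b, either way round below 0.3 rad) or (horizontal distance between bottle1 and wedge2_toe below 0.05 m and angle between wedge2's own z axis and vertical below 0.12 rad and height (world z) of wedge2_toe below 0.03 m and angle between the x axis of wedge2 and the y axis of bay_b, either way round below 0.3 rad) or (horizontal distance between bottle1 and wedge3_toe below 0.05 m and angle between wedge3's own z axis and vertical below 0.12 rad and height (world z) of wedge3_toe below 0.03 m and angle between the x axis of wedge3 and the y axis of bay_b, either way round below 0.3 rad)) and contact force between the fingers and bottle1 below 0.05 N and x of bottle2 in the frame of bay_b between -0.02 and 0.02 m and y of bottle2 in the frame of bay_b between -0.155 and 0.155 m and z of bottle2 in the frame of bay_b between 0.022 and 0.034 m and ((horizontal distance between bottle2 and wedge1_toe below 0.05 m and angle between wedge1's own z axis and vertical below 0.12 rad and height (world z) of wedge1_toe below 0.03 m and angle between the x axis of wedge1 and the y axis of bay_b, either way round below 0.3 rad) or (horizontal distance between bottle2 and wedge2_toe below 0.05 m and angle between wedge2's own z axis and vertical below 0.12 rad and height (world z) of wedge2_toe below 0.03 m and angle between the x axis of wedge2 and the y axis of bay_b, either way round below 0.3 rad) or (horizontal distance between bottle2 and wedge3_toe below 0.05 m and angle between wedge3's own z axis and vertical below 0.12 rad and height (world z) of wedge3_toe below 0.03 m and angle between the x axis of wedge3 and the y axis of bay_b, either way round below 0.3 rad)) and contact force between the fingers and bottle2 below 0.05 N and x of bottle3 in the frame of bay_b between -0.02 and 0.02 m and y of bottle3 in the frame of bay_b between -0.155 and 0.155 m and z of bottle3 in the frame of bay_b between 0.022 and 0.034 m and ((horizontal distance between bottle3 and wedge1_toe below 0.05 m and angle between wedge1's own z axis and vertical below 0.12 rad and height (world z) of wedge1_toe below 0.03 m and angle between the x axis of wedge1 and the y axis of bay_b, either way round below 0.3 rad) or (horizontal distance between bottle3 and wedge2_toe below 0.05 m and angle between wedge2's own z axis and vertical below 0.12 rad and height (world z) of wedge2_toe below 0.03 m and angle between the x axis of wedge2 and the y axis of bay_b, either way round below 0.3 rad) or (horizontal distance between bottle3 and wedge3_toe below 0.05 m and angle between wedge3's own z axis and vertical below 0.12 rad and height (world z) of wedge3_toe below 0.03 m and angle between the x axis of wedge3 and the y axis of bay_b, either way round below 0.3 rad)) and contact force between the fingers and bottle3 below 0.05 N and linear speed of each of bottle1, bottle2, bottle3 below 0.02 m/s), for 0.3 s.
3. the drawer is pushed fully home (value of joint drawer below 0.006 m), for 0.2 s.
At the end, for the whole second after the job is handed in: The drawer is home within 6 mm; every bottle that is there lies at rest on the floor of a bay, crosswise to the slide within 0.15 rad, with the toe of a wedge within 50 mm (seen from above) of its middle; that wedge lies flat on the drawer's floor, its length along the slide within 0.3 rad (all of step 2 and value of joint drawer below 0.006 m); the robot touches nothing.
It fails at once if a bottle is let go on the drawer's floor with no wedge's toe within 60 mm of its middle ((x of bottle1 in the frame of bay_b between -0.08 and 0.08 m and y of bottle1 in the frame of bay_b between -0.17 and 0.17 m and z of bottle1 in the frame of bay_b between 0.015 and 0.045 m and contact force between the fingers and bottle1 below 0.05 N and distance between the grasp point and bottle1 below 0.09 m and horizontal distance between bottle1 and wedge1_toe above 0.06 m and horizontal distance between bottle1 and wedge2_toe above 0.06 m and horizontal distance between bottle1 and wedge3_toe above 0.06 m) or (x of bottle2 in the frame of bay_b between -0.08 and 0.08 m and y of bottle2 in the frame of bay_b between -0.17 and 0.17 m and z of bottle2 in the frame of bay_b between 0.015 and 0.045 m and contact force between the fingers and bottle2 below 0.05 N and distance between the grasp point and bottle2 below 0.09 m and horizontal distance between bottle2 and wedge1_toe above 0.06 m and horizontal distance between bottle2 and wedge2_toe above 0.06 m and horizontal distance between bottle2 and wedge3_toe above 0.06 m) or (x of bottle3 in the frame of bay_b between -0.08 and 0.08 m and y of bottle3 in the frame of bay_b between -0.17 and 0.17 m and z of bottle3 in the frame of bay_b between 0.015 and 0.045 m and contact force between the fingers and bottle3 below 0.05 N and distance between the grasp point and bottle3 below 0.09 m and horizontal distance between bottle3 and wedge1_toe above 0.06 m and horizontal distance between bottle3 and wedge2_toe above 0.06 m and horizontal distance between bottle3 and wedge3_toe above 0.06 m)).
It fails at once if a bottle is dropped into the drawer from more than 20 mm instead of being laid on its floor ((x of bottle1 in the frame of bay_b between -0.08 and 0.08 m and y of bottle1 in the frame of bay_b between -0.17 and 0.17 m and z of bottle1 in the frame of bay_b between 0.048 and 0.085 m and contact force between the fingers and bottle1 below 0.05 N and distance between the grasp point and bottle1 below 0.2 m) or (x of bottle2 in the frame of bay_b between -0.08 and 0.08 m and y of bottle2 in the frame of bay_b between -0.17 and 0.17 m and z of bottle2 in the frame of bay_b between 0.048 and 0.085 m and contact force between the fingers and bottle2 below 0.05 N and distance between the grasp point and bottle2 below 0.2 m) or (x of bottle3 in the frame of bay_b between -0.08 and 0.08 m and y of bottle3 in the frame of bay_b between -0.17 and 0.17 m and z of bottle3 in the frame of bay_b between 0.048 and 0.085 m and contact force between the fingers and bottle3 below 0.05 N and distance between the grasp point and bottle3 below 0.2 m)).
It fails at once if the belt buckle is pushed out of its place (40 mm) (distance of buckle from where it was at the start of the episode above 0.04 m).
Of bottle1, bottle2, bottle3 only 2 to 3 are there at a start; the rules pass over those that are not, and their reading is None.
At some moment in a run one of wedge1, wedge2, wedge3 may be knocked a few centimetres aside while the robot is not near it.
It also fails if it takes over 210 s, if anything falls off the work surface, if the arm or the gripper's body presses on something with over 40 N, if the wrist force passes 120 N, or if a joint passes its speed limit or range.

## Working session

There is one attempt and no reset: what is moved stays moved. The work goes in short steps, Python scripts to look and compute and a tool call to move; the robot and the scene stay as the last step left them, time stands still between calls to the robot, and variables do not carry over. Pictures are saved under pics/ and viewed, at most 14 in all, crops included, and the job is handed in when it is done.

Besides the shell and the picture viewer there is one more tool, called by a JSON object that holds its "api" and its "payload", one argument or row to a line. step_arm: Moves the arm, as the interface text tells. Its arguments: {"type":"object","properties":{"increments":{"type":"array"},"claw":{"type":"number"}},"required":["increments"]}

```bash
ls; mkdir -p pics; python3 - <<'E'
from station import *
import cv2, numpy as np
o=get_obs(); print(o)
for n in("scene","top"):
    p,d=get_image(n); cv2.imwrite(f"pics/{n}0.png",p); np.save(f"pics/{n}0.npy",d)
    c=camera_params(n); print(n,c)
print(camera_params("wrist"))
E
```

```text
pics
{'t': 0.0, 'q': array([ 1.12391070e+00,  8.79801492e-02,  1.37227952e+00,  3.32178669e-05,
        1.68363819e+00, -1.03105090e-01]), 'joint_velocities': array([-7.43657493e-04,  4.49683819e-04, -8.07178876e-05,  9.49916960e-04,
        1.02482004e-03, -4.69201259e-04]), 'effort': array([ 8.90471292e-04, -3.51840878e+01, -3.13291061e+01,  1.14454901e-04,
        1.05201799e-02,  2.41865007e-05]), 'ee_pos': array([0.18515015, 0.51735261, 0.2301126 ]), 'orientation': array([-3.28865619e-04,  1.71043127e-01,  9.85262868e-01, -1.10481254e-03]), 'wrist_force': array([ 0.0014855 , -0.19259053,  0.09044642]), 'ft_torque': array([ 0.00421036,  0.00579857, -0.00509897]), 'gripper_force': 0.0, 'width': 0.9963319966988876}
scene {'mtx': array([[434.87387729,   0.        , 271.39726852],
       [  0.        , 434.87387729, 213.16164823],
       [  0.        ,   0.        ,   1.        ]]), 'cam_to_world': array([[ 0.31723296, -0.66197851,  0.67907857,  1.1251677 ],
       [ 0.94829017,  0.21354235, -0.23483063, -0.19539657],
       [ 0.0104408 ,  0.71845954,  0.69549038,  0.83394449],
     
[... 307 characters left out ...]
  1.67670310e-01],
       [-9.99991269e-01,  4.06831876e-03, -9.54769153e-04,
         7.00885021e-02],
       [-2.00911074e-04,  1.81406265e-01,  9.83408220e-01,
         1.43924511e+00],
       [ 0.00000000e+00,  0.00000000e+00,  0.00000000e+00,
         1.00000000e+00]])}
{'mtx': array([[325.1922621 ,   0.        , 276.29715843],
       [  0.        , 325.1922621 , 207.22749543],
       [  0.        ,   0.        ,   1.        ]]), 'cam_to_world': array([[ 0.33703681, -0.90826804, -0.24790191,  0.12238211],
       [ 0.94148861,  0.32449398,  0.09111994,  0.53977778],
       [-0.00231866, -0.2641076 ,  0.96449044,  0.37251685],
       [ 0.        ,  0.        ,  0.        ,  1.        ]])}
```

View pics/top0.png

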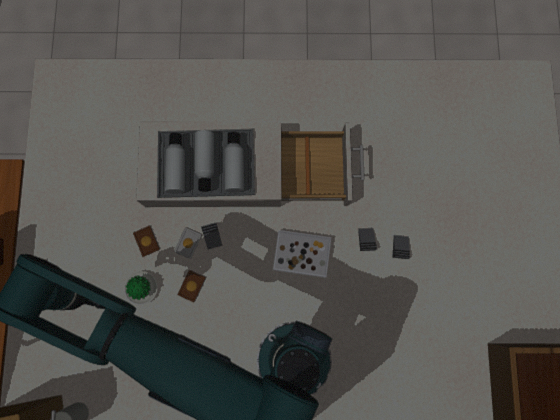

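View pics/scene0.png

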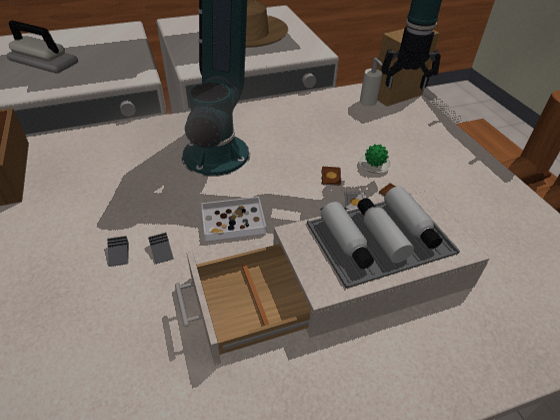

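Top view: three bottles on the mat, at (175,165), (204,155) and (233,160). The drawer is part open with its handle at (368,162). The wedges are at (368,239), (401,246) and (212,235), and the third sits beside the buckle-like thing at (188,242). The scene view agrees. Next I measure them.

```bash
cat > h.py <<'E'
from station import *
import cv2, numpy as np
def snap(n,save=None):
    c=camera_params(n); p,d=get_image(n)
    if save: cv2.imwrite(f"pics/{save}.png",p)
    return p,xyz(d,c),c
def xyz(d,c):
    K,T=c["mtx"],c["cam_to_world"]
    v,u=np.indices(d.shape)
    P=np.stack([(u-K[0,2])/K[0,0]*d,-(v-K[1,2])/K[1,1]*d,-d],-1)
    W=P@T[:3,:3].T+T[:3,3]; W[d==0]=np.nan
    return W
def ray(c,u,v,z):
    K,T=c["mtx"],c["cam_to_world"]
    r=T[:3,:3]@np.array([(u-K[0,2])/K[0,0],-(v-K[1,2])/K[1,1],-1.])
    t=T[:3,3]; return t+r*(z-t[2])/r[2]
def blobs(mask,amin=30):
    n,l,s,_=cv2.connectedComponentsWithStats(mask.astype(np.uint8))
    return [(l==i) for i in range(1,n) if s[i,4]>=amin]
def rect(W,m):
    q=(W[m][:,:2]*1000).astype(np.float32); (c,s,a)=cv2.minAreaRect(q)
    return np.round(c,1),np.round(s,1),round(a,1)
E
python3 - <<'E'
from h import *
p=cv2.imread("pics/top0.png"); c=camera_params("top"); W=xyz(np.load("pics/top0.npy"),c)
g=p.astype(int); Z=W[...,2]
v,u=np.indices(Z.shape); chest=(u>125)&(u<385)&(v>110)&(v<210)
def show(t,m,a=30):
    for b in blobs(m,a):
        vv,uu=np.nonzero(b); print(t,(int(uu.mean()),int(vv.mean())),b.sum(),*rect(W,b),"z",np.round(np.nanpercentile(Z[b],[5,50,95]),4), "bgr",np.round(p[b].mean(0)))
show("chesttop",chest&(abs(Z-.105)<.004),200)
show("bottles",chest&(Z>.135),100)
show("front",chest&(u>335)&(abs(Z-.09)<.006))
show("handle",chest&(u>350)&(Z>.05)&(Z<.085),10)
show("floor",chest&(u>285)&(u<350)&(Z<.03),50)
low=(u>120)&(u<430)&(v>215)&(v<310)&(Z>-.01)&(Z<.06)
show("dark",low&(p.max(2)<75)&(Z>.004),15)
show("raised",low&(Z>.005),15)
big=cv2.resize(p[205:310,110:430],None,fx=2.5,fy=2.5,interpolation=cv2.INTER_CUBIC)
big=np.clip(big.astype(float)*1.6,0,255).astype(np.uint8);cv2.imwrite("pics/crop0.png",big)
E
```

```text
chesttop (213, 159) 5521 [577.4 251.2] [242.1 420.3] 0.3 z [0.1019 0.1055 0.1086] bgr [82. 86. 88.]
bottles (204, 157) 1031 [563.5 259.6] [171.2  53.7] 1.8 z [0.1438 0.1577 0.1659] bgr [75. 75. 73.]
bottles (233, 163) 1036 [563.8 177.1] [172.6  54.8] 0.9 z [0.142  0.1576 0.1656] bgr [75. 74. 73.]
bottles (174, 163) 1049 [559.7 345.1] [171.4  55.9] 2.8 z [0.1424 0.1577 0.1655] bgr [74. 73. 72.]
front (348, 161) 377 [ 580.2 -159.2] [238.3  15.3] 0.5 z [0.0853 0.0896 0.0941] bgr [92. 96. 99.]
handle (360, 161) 166 [ 580.9 -188.3] [106.6  36.3] 0.4 z [0.0714 0.0762 0.0807] bgr [78. 79. 80.]
floor (316, 120) 1221 [742.  -79.2] [ 69.4 204.3] 0.5 z [-0.0049  0.0002  0.0056] bgr [ 96. 101. 102.]
floor (314, 165) 3171 [586.6 -64.5] [187.8 178.2] 0.5 z [0.0169 0.0221 0.0275] bgr [43. 65. 84.]
floor (316, 204) 618 [465.9 -74.8] [ 30.9 196.7] 0.5 z [-0.005   0.0005  0.0149] bgr [ 91.  96. 100.]
dark (211, 234) 330 [363.1 251.4] [72.9 49.7] 15.4 z [0.0051 0.0162 0.0291] bgr [36. 36. 36.]
dark (146, 240) 290 [350.3 450. ] [81.8 56.7] 24.4 z [0.0045 0.0072 0.0112] bgr [24. 35. 54.]
dark (367, 240) 
[... 1460 characters left out ...]
.0116] bgr [27. 43. 61.]
raised (187, 242) 296 [347.3 325. ] [62.6 92.6] 67.2 z [0.0053 0.0075 0.012 ] bgr [63. 70. 75.]
raised (367, 240) 315 [ 357.7 -224.7] [68.9 52. ] 0.6 z [0.006  0.0166 0.0283] bgr [45. 44. 44.]
raised (302, 253) 1264 [314.4 -26.3] [166.4 129.3] 83.1 z [0.0053 0.0094 0.0296] bgr [74. 75. 78.]
raised (401, 248) 313 [ 331.8 -324.4] [48.3 65.4] 81.6 z [0.0069 0.0165 0.0281] bgr [45. 44. 44.]
raised (141, 287) 570 [210.  456.6] [97.5 98.3] 21.1 z [0.0065 0.0146 0.0572] bgr [63. 73. 64.]
raised (189, 287) 259 [214.7 308.8] [58.2 77.4] 66.4 z [0.0052 0.0078 0.0121] bgr [25. 42. 61.]
raised (199, 275) 33 [245.3 284. ] [21.1 33.6] 0.2 z [0.0053 0.0067 0.0093] bgr [28. 36. 49.]
```

View pics/crop0.png

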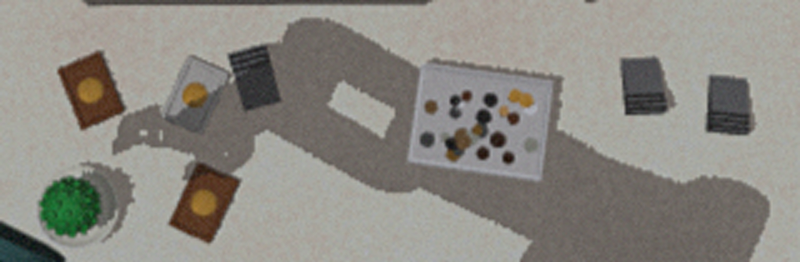

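Crop: the steel buckle is at crop (196,95) with a wedge close beside it at (255,77), whose ribs (heel) face +x. The other two wedges, at (643,85) and (730,105), have their heels toward -x. The drawer comes first, so I move above the handle.

{"api": "step_arm", "payload": {
  "increments": [
    {"dx": 396, "dy": -719, "dz": 0, "az": -2.79},
    {"dx": 396, "dy": -719, "dz": 0, "az": -2.79},
    {"dx": 396, "dy": -719, "dz": 0, "az": -2.79},
    {"dx": 396, "dy": -719, "dz": 0, "az": -2.79},
    {"dx": 396, "dy": -719, "dz": 0, "az": -2.79},
    {"dx": 396, "dy": -719, "dz": 0, "az": -2.79},
    {"dx": 396, "dy": -719, "dz": 0, "az": -2.79},
    {"dx": 396, "dy": -719, "dz": 0, "az": -2.79},
    {"dx": 396, "dy": -719, "dz": 0, "az": -2.79},
    {"dx": 396, "dy": -719, "dz": 0, "az": -2.79},
    {"dx": 396, "dy": -719, "dz": 0, "az": -2.79},
    {"dx": 396, "dy": -719, "dz": 0, "az": -2.79}
  ],
  "claw": 0.3
}}

```text
invalid input
```

```bash
cat >> h.py <<'E'
def st():
    o=get_obs(); w,x,y,z=o["orientation"]
    ty=np.array([2*(x*y-w*z),1-2*(x*x+z*z)]); tz=np.array([2*(x*z+w*y),2*(y*z-w*x),1-2*(x*x+y*y)])
    print("t",round(o["t"],2),"tcp",np.round(o["ee_pos"]*1000,1),"psi",round(float(np.arctan2(ty[1],ty[0])),3),"tz",np.round(tz,3),"F",np.round(o["wrist_force"],1),"w",round(o["width"],3),"gf",round(o["gripper_force"],1),"q",np.round(o["q"],2))
E
python3 - <<'E'
from h import *
import station
print([n for n in dir(station) if n[0]!='_']); print(globals().get("grip_depth"))
st()
E
```

```text
['MotionError', 'camera_params', 'get_image', 'get_obs', 'grip_depth', 'job_done']
0.0187
t 0.1 tcp [185.2 517.4 230.2] psi 1.227 tz [-0.001 -0.002 -1.   ] F [-0.3  0.7 -1.3] w 1.002 gf 0.0 q [ 1.12  0.09  1.37 -0.    1.68 -0.1 ]
```

{"api": "step_arm", "payload": {
  "increments": [
    {"dx": 60, "dy": -110, "dz": 0, "ax": 0, "ay": 0, "az": -0.36}
  ],
  "claw": 0.3
}}

```text
t: 0.22
ee_pos: [0.2144, 0.464, 0.2296]
orientation: [-0.001, 0.263, 0.965, -0.001]
wrist_force: [0.8, -0.8, -0.8]
width: 0.818
gripper_force: 0.0
```

{"api": "step_arm", "payload": {
  "increments": [
    {"dx": 367, "dy": -665, "dz": 0, "ax": 0, "ay": 0, "az": -2.61},
    {"dx": 367, "dy": -665, "dz": 0, "ax": 0, "ay": 0, "az": -2.61},
    {"dx": 367, "dy": -665, "dz": 0, "ax": 0, "ay": 0, "az": -2.61},
    {"dx": 367, "dy": -665, "dz": 0, "ax": 0, "ay": 0, "az": -2.61},
    {"dx": 367, "dy": -665, "dz": 0, "ax": 0, "ay": 0, "az": -2.61},
    {"dx": 367, "dy": -665, "dz": 0, "ax": 0, "ay": 0, "az": -2.61},
    {"dx": 367, "dy": -665, "dz": 0, "ax": 0, "ay": 0, "az": -2.61},
    {"dx": 367, "dy": -665, "dz": 0, "ax": 0, "ay": 0, "az": -2.61},
    {"dx": 367, "dy": -665, "dz": 0, "ax": 0, "ay": 0, "az": -2.61},
    {"dx": 367, "dy": -665, "dz": 0, "ax": 0, "ay": 0, "az": -2.61},
    {"dx": 367, "dy": -665, "dz": 0, "ax": 0, "ay": 0, "az": -2.61},
    {"dx": 367, "dy": -665, "dz": 0, "ax": 0, "ay": 0, "az": -2.61}
  ],
  "claw": 0.3
}}

```text
t: 1.72
ee_pos: [0.5782, -0.1955, 0.2307]
orientation: [-0.0, 0.984, 0.176, -0.0]
wrist_force: [0.8, 0.2, 0.6]
width: 0.3
gripper_force: 0.0
```

```bash
python3 -c "
from h import *
st()"
```

```text
t 1.73 tcp [ 578.2 -195.5  230.7] psi -1.217 tz [-0.001  0.001 -1.   ] F [0.8 0.2 0.6] w 0.3 gf 0.0 q [-0.42  0.22  1.22  0.    1.7   0.8 ]
```

{"api": "step_arm", "payload": {
  "increments": [
    {"dx": 0, "dy": 0, "dz": -100, "ax": 0, "ay": 0, "az": -0.354},
    {"dx": 0, "dy": 0, "dz": -100, "ax": 0, "ay": 0, "az": -0.354},
    {"dx": 0, "dy": 0, "dz": -100, "ax": 0, "ay": 0, "az": -0.354},
    {"dx": 0, "dy": 0, "dz": -100, "ax": 0, "ay": 0, "az": -0.354}
  ]
}}

```text
t: 2.22
ee_pos: [0.5785, -0.1939, 0.1331]
orientation: [0.001, 1.0, 0.004, 0.001]
wrist_force: [0.4, 0.3, 0.7]
width: 0.299
gripper_force: 0.0
```

```bash
python3 - <<'E'
from h import *
st()
p,W,c=snap("top"); Z=W[...,2]; v,u=np.indices(Z.shape)
m=(u>350)&(u<385)&(v>110)&(v<210)&(Z>.05)&(Z<.085)
for b in blobs(m,10): print(rect(W,b))
m=(u>335)&(u<385)&(v>110)&(v<210)&(abs(Z-.09)<.006)
for b in blobs(m,30): print(rect(W,b))
E
```

```text
t 2.23 tcp [ 578.5 -193.9  133.1] psi -1.562 tz [ 0.002 -0.001 -1.   ] F [0.4 0.3 0.7] w 0.299 gf 0.0 q [-0.42  0.26  1.37 -0.    1.51  1.15]
(array([ 594.5, -201.3]), array([17.6,  9.6]), 0.4)
(array([ 671. , -158.2]), array([56.9, 13.9]), 1.0)
```

{"api": "step_arm", "payload": {
  "increments": [
    {"dx": 2, "dy": -7, "dz": -10, "ax": 0, "ay": 0, "az": -0.01},
    {"dx": 2, "dy": -7, "dz": -40, "ax": 0, "ay": 0, "az": -0.01},
    {"dx": 2, "dy": -7, "dz": -60, "ax": 0, "ay": 0, "az": -0.01},
    {"dx": 2, "dy": -7, "dz": -78, "ax": 0, "ay": 0, "az": -0.01},
    {"dx": 2, "dy": -7, "dz": -78, "ax": 0, "ay": 0, "az": -0.01}
  ]
}}

```text
t: 2.9
ee_pos: [0.5789, -0.2004, 0.0518]
orientation: [-0.0, 1.0, -0.002, -0.001]
wrist_force: [-0.5, 0.1, -0.4]
width: 0.299
gripper_force: 0.0
```

{"api": "step_arm", "payload": {
  "increments": [
    {"dx": 0, "dy": 0, "dz": 0, "ax": 0, "ay": 0, "az": 0},
    {"dx": 0, "dy": 0, "dz": 0, "ax": 0, "ay": 0, "az": 0},
    {"dx": 0, "dy": 0, "dz": 0, "ax": 0, "ay": 0, "az": 0},
    {"dx": 0, "dy": 0, "dz": 0, "ax": 0, "ay": 0, "az": 0}
  ],
  "claw": 0
}}

```text
t: 3.4
ee_pos: [0.5802, -0.2011, 0.0543]
orientation: [0.001, 1.0, -0.002, 0.001]
wrist_force: [0.1, -1.2, 2.0]
width: 0.106
gripper_force: 58.7
```

{"api": "step_arm", "payload": {
  "increments": [
    {"dx": 0, "dy": -10, "dz": 0, "ax": 0, "ay": 0, "az": 0},
    {"dx": 0, "dy": -30, "dz": 0, "ax": 0, "ay": 0, "az": 0},
    {"dx": 0, "dy": -55, "dz": 0, "ax": 0, "ay": 0, "az": 0},
    {"dx": 1, "dy": -80, "dz": 0, "ax": 0, "ay": 0, "az": 0},
    {"dx": 1, "dy": -105, "dz": 0, "ax": 0, "ay": 0, "az": 0},
    {"dx": 1, "dy": -125, "dz": 0, "ax": 0, "ay": 0, "az": 0},
    {"dx": 1, "dy": -140, "dz": 0, "ax": 0, "ay": 0, "az": 0},
    {"dx": 1, "dy": -148, "dz": 0, "ax": 0, "ay": 0, "az": 0},
    {"dx": 1, "dy": -152, "dz": 0, "ax": 0, "ay": 0, "az": 0},
    {"dx": 1, "dy": -155, "dz": 0, "ax": 0, "ay": 0, "az": 0},
    {"dx": 1, "dy": -155, "dz": 0, "ax": 0, "ay": 0, "az": 0}
  ]
}}

```text
t: 4.78
ee_pos: [0.5814, -0.3578, 0.0543]
orientation: [0.001, 1.0, -0.002, 0.001]
wrist_force: [1.4, 0.5, 5.9]
width: 0.106
gripper_force: 59.3
```

{"api": "step_arm", "payload": {
  "increments": [
    {"dx": 0, "dy": -3, "dz": 0, "ax": 0, "ay": 0, "az": 0},
    {"dx": 0, "dy": -6, "dz": 0, "ax": 0, "ay": 0, "az": 0},
    {"dx": 0, "dy": -8, "dz": 0, "ax": 0, "ay": 0, "az": 0},
    {"dx": 0, "dy": -10, "dz": 0, "ax": 0, "ay": 0, "az": 0},
    {"dx": 0, "dy": -10, "dz": 0, "ax": 0, "ay": 0, "az": 0}
  ]
}}

```text
t: 5.4
ee_pos: [0.5814, -0.3672, 0.0543]
orientation: [0.001, 1.0, -0.002, 0.001]
wrist_force: [1.6, 0.1, 4.9]
width: 0.105
gripper_force: 59.3
```

{"api": "step_arm", "payload": {
  "increments": [
    {"dx": 0, "dy": -3, "dz": 0, "ax": 0, "ay": 0, "az": 0},
    {"dx": 0, "dy": -6, "dz": 0, "ax": 0, "ay": 0, "az": 0},
    {"dx": 0, "dy": -9, "dz": 0, "ax": 0, "ay": 0, "az": 0},
    {"dx": 0, "dy": -12, "dz": 0, "ax": 0, "ay": 0, "az": 0},
    {"dx": 0, "dy": -12, "dz": 0, "ax": 0, "ay": 0, "az": 0}
  ]
}}

```text
t: 6.02
ee_pos: [0.5815, -0.3791, 0.0543]
orientation: [0.001, 1.0, -0.002, 0.001]
wrist_force: [2.2, 0.3, 5.7]
width: 0.106
gripper_force: 59.4
```

{"api": "step_arm", "payload": {
  "increments": [
    {"dx": 0, "dy": -2, "dz": 0, "ax": 0, "ay": 0, "az": 0},
    {"dx": 0, "dy": -4, "dz": 0, "ax": 0, "ay": 0, "az": 0},
    {"dx": 0, "dy": -6, "dz": 0, "ax": 0, "ay": 0, "az": 0},
    {"dx": 0, "dy": -6, "dz": 0, "ax": 0, "ay": 0, "az": 0}
  ]
}}

```text
t: 6.52
ee_pos: [0.5814, -0.3791, 0.0542]
orientation: [-0.005, 1.0, -0.001, 0.0]
wrist_force: [-0.0, 13.8, 9.7]
width: 0.101
gripper_force: 59.9
```

{"api": "step_arm", "payload": {
  "increments": [
    {"dx": 0, "dy": 5, "dz": 0, "ax": 0, "ay": 0, "az": 0},
    {"dx": 0, "dy": 5, "dz": 0, "ax": 0, "ay": 0, "az": 0},
    {"dx": 0, "dy": 5, "dz": 0, "ax": 0, "ay": 0, "az": 0}
  ],
  "claw": 0.3
}}

```text
t: 6.9
ee_pos: [0.5799, -0.3794, 0.0523]
orientation: [-0.0, 1.0, -0.002, -0.001]
wrist_force: [-0.8, -0.2, 0.2]
width: 0.299
gripper_force: 0.0
```

{"api": "step_arm", "payload": {
  "increments": [
    {"dx": 0, "dy": 0, "dz": 50, "ax": 0, "ay": 0, "az": 0},
    {"dx": 0, "dy": 0, "dz": 110, "ax": 0, "ay": 0, "az": 0},
    {"dx": -60, "dy": 30, "dz": 130, "ax": 0, "ay": 0, "az": 0},
    {"dx": -120, "dy": 60, "dz": 130, "ax": 0, "ay": 0, "az": 0},
    {"dx": -160, "dy": 100, "dz": 130, "ax": 0, "ay": 0, "az": 0},
    {"dx": -200, "dy": 150, "dz": 130, "ax": 0, "ay": 0, "az": 0},
    {"dx": -230, "dy": 220, "dz": 130, "ax": 0, "ay": 0, "az": 0},
    {"dx": -230, "dy": 280, "dz": 130, "ax": 0, "ay": 0, "az": 0}
  ],
  "claw": 0.8
}}

```text
t: 7.9
ee_pos: [0.3509, -0.1143, 0.1833]
orientation: [0.0, 1.0, -0.004, 0.0]
wrist_force: [0.8, 1.0, 0.5]
width: 0.799
gripper_force: 0.0
```

```bash
python3 - <<'E'
from h import *
st()
p,W,c=snap("top","top1"); g=p.max(2).astype(int); Z=W[...,2]; v,u=np.indices(Z.shape)
def show(t,m,a=30):
    for b in blobs(m,a):
        vv,uu=np.nonzero(b); print(t,(int(uu.mean()),int(vv.mean())),b.sum(),*rect(W,b),"z",np.round(np.nanpercentile(Z[b],[5,50,95]),4))
dr=(u>270)&(u<460)&(v>100)&(v<210)
show("front",dr&(abs(Z-.09)<.006)&(u>390))
show("handle",dr&(Z>.05)&(Z<.085)&(u>400),10)
show("floor",dr&(Z<.03)&(Z>.012)&(p[...,2]>1.4*p[...,0].astype(float)),100)
low=(v>215)&(v<310)&(u>120)&(u<460)
show("dark",low&(p.max(2)<75)&(Z>.004)&(Z<.05)&(p.max(2)-p.min(2)<12),150)
big=cv2.resize(p[100:215,250:460],None,fx=3.6,fy=3.6,interpolation=cv2.INTER_CUBIC)
cv2.imwrite("pics/crop1.png",np.clip(big.astype(float)*1.5,0,255).astype(np.uint8))
E
```

```text
t 7.9 tcp [ 350.9 -114.3  183.3] psi -1.579 tz [ 0.001 -0.001 -1.   ] F [0.8 1.  0.5] w 0.799 gf 0.0 q [-0.47 -0.32  1.83 -0.    1.63  1.11]
front (407, 160) 384 [ 582.5 -334.9] [240.1  16.6] 0.3 z [0.0851 0.0895 0.0938]
handle (403, 166) 286 [ 580.9 -325.6] [236.8  22.9] 2.7 z [0.0528 0.0686 0.0839]
handle (418, 160) 173 [ 583.9 -365.9] [110.7  35.2] 1.1 z [0.0698 0.0759 0.0812]
floor (340, 164) 6035 [ 587.2 -145.5] [187.3 369.2] 0.5 z [0.0171 0.0222 0.0275]
dark (211, 234) 338 [365.7 248.6] [69.  49.9] 15.0 z [0.0054 0.0158 0.0281]
dark (401, 247) 346 [ 335.4 -326.4] [54.8 73.9] 87.1 z [0.0051 0.0163 0.0282]
```

View pics/crop1.png

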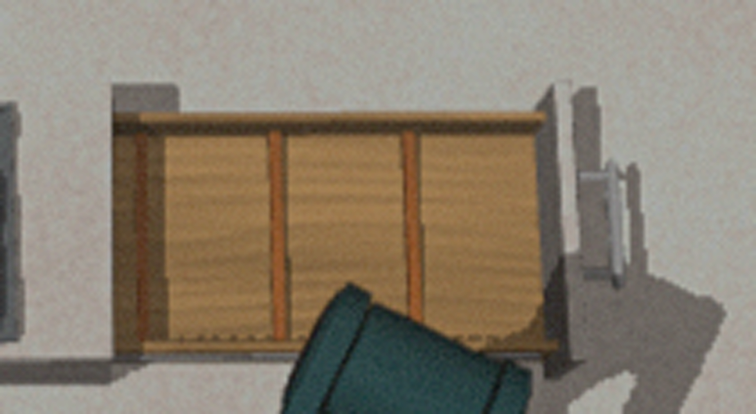

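The crop shows the drawer right out with slats at crop columns 141, 277 and 411, and all three bays clear. I convert these to positions.

```bash
python3 - <<'E'
from h import *
c=camera_params("top")
for u in (141,277,411): print(ray(c,250+u/3.6,100+235/3.6,.032)*1000)
for u,v in ((277,131),(281,338)): print(ray(c,250+u/3.6,100+v/3.6,.032)*1000)
p=cv2.imread("pics/top0.png");W=xyz(np.load("pics/top0.npy"),c);Z=W[...,2]
v,u=np.indices(Z.shape)
# wedge pose: footprint rect + slope direction
for n,(a,b) in {"L":(211,235),"R1":(367,239),"R2":(401,246)}.items():
    m=(abs(u-a)<18)&(abs(v-b)<18)&(p.max(2)<75)&(p.max(2)-p.min(2)<12)&(Z>.004)
    m=max(blobs(m,50),key=lambda x:x.sum()); q=W[m]
    A=np.c_[q[:,:2],np.ones(len(q))]; k=np.linalg.lstsq(A,q[:,2],rcond=None)[0]
    print(n,rect(W,m),"toe dir",np.degrees(np.arctan2(-k[1],-k[0])),"slope",np.hypot(*k[:2]))
E
```

```text
[582.59201065  14.06480844  32.        ]
[ 583.07125794 -102.4029332    32.        ]
[ 583.54344189 -217.1541257    32.        ]
[ 676.49982807 -104.03980202   32.        ]
[ 492.64576002 -104.20538464   32.        ]
L (array([363.1, 251.4]), array([72.9, 49.7]), 15.4) toe dir -164.48850303466875 slope 0.35989428852501193
R1 (array([ 358.4, -225.9]), array([68.9, 54.8]), 2.2) toe dir 9.434870444120145 slope 0.3071174872206002
R2 (array([ 335.4, -324.9]), array([48.4, 68.6]), 83.5) toe dir -2.2471835454628177 slope 0.31120372302463895
```

{"api": "step_arm", "payload": {
  "increments": [
    {"dx": -1, "dy": -55, "dz": -20, "ax": 0, "ay": 0, "az": 0.08},
    {"dx": -1, "dy": -112, "dz": -40, "ax": 0, "ay": 0, "az": 0.08},
    {"dx": -1, "dy": -112, "dz": -90, "ax": 0, "ay": 0, "az": 0.08},
    {"dx": -1, "dy": -112, "dz": -120, "ax": 0, "ay": 0, "az": 0.08},
    {"dx": -1, "dy": -112, "dz": -120, "ax": 0, "ay": 0, "az": 0.08},
    {"dx": -1, "dy": -112, "dz": -120, "ax": 0, "ay": 0, "az": 0.08}
  ]
}}

```text
t: 8.7
ee_pos: [0.3522, -0.2279, 0.0647]
orientation: [0.001, 0.999, 0.038, 0.001]
wrist_force: [0.4, 0.1, -0.1]
width: 0.795
gripper_force: 0.0
```

```bash
python3 - <<'E'
from h import *
st()
p,d=get_image("wrist"); cv2.imwrite("pics/w1.png",p)
E
```

```text
t 8.7 tcp [ 352.2 -227.9   64.7] psi -1.495 tz [ 0.002 -0.002 -1.   ] F [ 0.4  0.1 -0.1] w 0.795 gf 0.0 q [-0.71 -0.11  1.91 -0.    1.34  0.79]
```

View pics/w1.png

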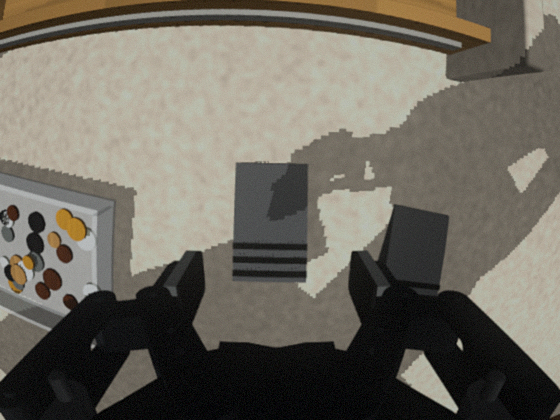

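Wrist view: the wedge at (270,220) is centred and square between the pads at (190,270) and (367,270), with the second wedge at (415,245) clear of the fingers. I descend and grip.

{"api": "step_arm", "payload": {
  "increments": [
    {"dx": -2, "dy": 2, "dz": -25, "ax": 0, "ay": 0, "az": 0},
    {"dx": -2, "dy": 2, "dz": -45, "ax": 0, "ay": 0, "az": 0},
    {"dx": -2, "dy": 2, "dz": -57, "ax": 0, "ay": 0, "az": 0},
    {"dx": -2, "dy": 2, "dz": -61, "ax": 0, "ay": 0, "az": 0},
    {"dx": -2, "dy": 2, "dz": -61, "ax": 0, "ay": 0, "az": 0}
  ]
}}

```text
t: 9.38
ee_pos: [0.35, -0.2253, 0.003]
orientation: [0.0, 0.999, 0.038, 0.0]
wrist_force: [0.4, -0.5, -0.4]
width: 0.799
gripper_force: 0.0
```

{"api": "step_arm", "payload": {
  "increments": [
    {"dx": 0, "dy": 0, "dz": 0, "ax": 0, "ay": 0, "az": 0},
    {"dx": 0, "dy": 0, "dz": 0, "ax": 0, "ay": 0, "az": 0},
    {"dx": 0, "dy": 0, "dz": 0, "ax": 0, "ay": 0, "az": 0},
    {"dx": 0, "dy": 0, "dz": 0, "ax": 0, "ay": 0, "az": 0},
    {"dx": 0, "dy": 0, "dz": 0, "ax": 0, "ay": 0, "az": 0}
  ],
  "claw": 0.2
}}

```text
t: 10.0
ee_pos: [0.3504, -0.2257, 0.0035]
orientation: [0.001, 0.999, 0.038, 0.001]
wrist_force: [-0.7, 0.6, 5.6]
width: 0.52
gripper_force: 63.0
```

{"api": "step_arm", "payload": {
  "increments": [
    {"dx": 0, "dy": 0, "dz": 40, "ax": 0, "ay": 0, "az": 0},
    {"dx": 0, "dy": 0, "dz": 100, "ax": 0, "ay": 0, "az": 0},
    {"dx": 20, "dy": 20, "dz": 140, "ax": 0, "ay": 0, "az": 0.18},
    {"dx": 60, "dy": 45, "dz": 140, "ax": 0, "ay": 0, "az": 0.36},
    {"dx": 100, "dy": 70, "dz": 140, "ax": 0, "ay": 0, "az": 0.54},
    {"dx": 140, "dy": 95, "dz": 140, "ax": 0, "ay": 0, "az": 0.72},
    {"dx": 180, "dy": 120, "dz": 140, "ax": 0, "ay": 0, "az": 0.9},
    {"dx": 210, "dy": 145, "dz": 140, "ax": 0, "ay": 0, "az": 1.08},
    {"dx": 231, "dy": 160, "dz": 140, "ax": 0, "ay": 0, "az": 1.26},
    {"dx": 231, "dy": 160, "dz": 140, "ax": 0, "ay": 0, "az": 1.44},
    {"dx": 231, "dy": 160, "dz": 140, "ax": 0, "ay": 0, "az": 1.5},
    {"dx": 231, "dy": 160, "dz": 140, "ax": 0, "ay": 0, "az": 1.5}
  ]
}}

```text
t: 11.5
ee_pos: [0.5801, -0.0647, 0.1414]
orientation: [-0.001, 0.705, 0.709, -0.0]
wrist_force: [0.1, -0.1, -0.8]
width: 0.517
gripper_force: 62.3
```

```bash
python3 - <<'E'
from h import *
st()
p,W,c=snap("scene","scene1"); Z=W[...,2]; v,u=np.indices(Z.shape)
big=cv2.resize(p[150:380,150:400],None,fx=2.5,fy=2.5); cv2.imwrite("pics/s1c.png",np.clip(big*1.5,0,255).astype(np.uint8))
E
```

```text
t 11.5 tcp [580.1 -64.7 141.4] psi 0.005 tz [-0.002  0.    -1.   ] F [ 0.1 -0.1 -0.8] w 0.517 gf 62.3 q [-0.21  0.2   1.43  0.    1.52 -0.21]
```

View pics/s1c.png

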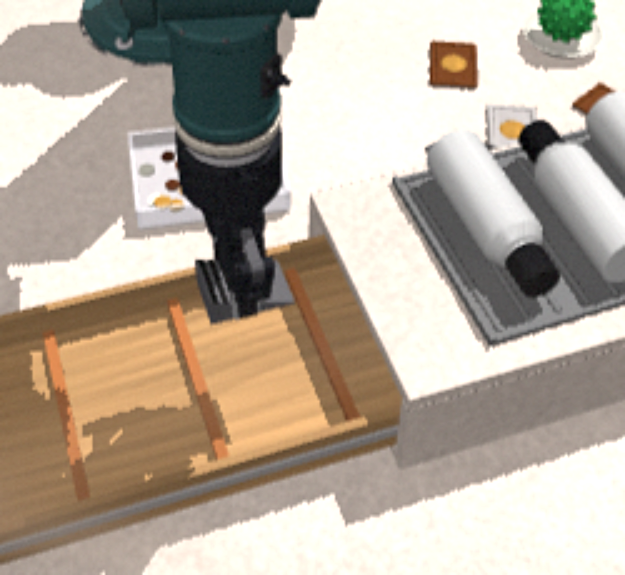

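Scene crop: the wedge is held level at (245,285), with the ribbed heel toward the drawer front and the toe toward the chest. I lower it into bay c.

{"api": "step_arm", "payload": {
  "increments": [
    {"dx": 1, "dy": -1, "dz": -40, "ax": 0, "ay": 0, "az": 0},
    {"dx": 1, "dy": -1, "dz": -80, "ax": 0, "ay": 0, "az": 0},
    {"dx": 1, "dy": -1, "dz": -102, "ax": 0, "ay": 0, "az": 0},
    {"dx": 1, "dy": -1, "dz": -110, "ax": 0, "ay": 0, "az": 0},
    {"dx": 1, "dy": -1, "dz": -114, "ax": 0, "ay": 0, "az": 0},
    {"dx": 1, "dy": -1, "dz": -114, "ax": 0, "ay": 0, "az": 0}
  ]
}}

```text
t: 12.3
ee_pos: [0.5821, -0.0661, 0.0293]
orientation: [0.001, 0.705, 0.709, 0.0]
wrist_force: [-0.3, 0.3, -0.8]
width: 0.52
gripper_force: 62.4
```

{"api": "step_arm", "payload": {
  "increments": [
    {"dx": 0, "dy": -2, "dz": 0, "ax": 0, "ay": 0, "az": 0},
    {"dx": 0, "dy": -4, "dz": 0, "ax": 0, "ay": 0, "az": 0},
    {"dx": 0, "dy": -4, "dz": 0, "ax": 0, "ay": 0, "az": 0}
  ]
}}

```text
t: 12.68
ee_pos: [0.5819, -0.0699, 0.029]
orientation: [0.0, 0.705, 0.709, 0.001]
wrist_force: [0.8, 0.1, -0.5]
width: 0.519
gripper_force: 62.4
```

{"api": "step_arm", "payload": {
  "increments": [
    {"dx": 0, "dy": 0, "dz": -2, "ax": 0, "ay": 0, "az": 0},
    {"dx": 0, "dy": -2, "dz": -2, "ax": 0, "ay": 0, "az": 0},
    {"dx": 0, "dy": -4, "dz": -2, "ax": 0, "ay": 0, "az": 0},
    {"dx": 0, "dy": -4, "dz": -2, "ax": 0, "ay": 0, "az": 0}
  ]
}}

```text
t: 13.18
ee_pos: [0.5815, -0.0701, 0.0264]
orientation: [-0.003, 0.705, 0.709, 0.003]
wrist_force: [1.2, 10.5, 3.1]
width: 0.517
gripper_force: 62.7
```

{"api": "step_arm", "payload": {
  "increments": [
    {"dx": 0, "dy": 4, "dz": -1, "ax": 0, "ay": 0, "az": 0},
    {"dx": 0, "dy": 4, "dz": -3, "ax": 0, "ay": 0, "az": 0},
    {"dx": 0, "dy": 4, "dz": -3, "ax": 0, "ay": 0, "az": 0}
  ]
}}

```text
t: 13.55
ee_pos: [0.5815, -0.0698, 0.0256]
orientation: [0.0, 0.705, 0.709, 0.0]
wrist_force: [-4.7, 3.2, 9.7]
width: 0.523
gripper_force: 63.5
```

{"api": "step_arm", "payload": {
  "increments": [
    {"dx": 0, "dy": 0, "dz": 0, "ax": 0, "ay": 0, "az": 0},
    {"dx": 0, "dy": 0, "dz": 0, "ax": 0, "ay": 0, "az": 0},
    {"dx": 0, "dy": 0, "dz": 0, "ax": 0, "ay": 0, "az": 0},
    {"dx": 0, "dy": 0, "dz": 30, "ax": 0, "ay": 0, "az": 0},
    {"dx": 0, "dy": 0, "dz": 80, "ax": 0, "ay": 0, "az": 0},
    {"dx": 0, "dy": 0, "dz": 130, "ax": 0, "ay": 0, "az": 0}
  ],
  "claw": 0.8
}}

```text
t: 14.3
ee_pos: [0.581, -0.0701, 0.1538]
orientation: [-0.001, 0.705, 0.709, -0.001]
wrist_force: [1.3, -0.6, -0.6]
width: 0.801
gripper_force: 0.0
```

{"api": "step_arm", "payload": {
  "increments": [
    {"dx": -40, "dy": -40, "dz": 20, "ax": 0, "ay": 0, "az": -0.18},
    {"dx": -80, "dy": -80, "dz": 20, "ax": 0, "ay": 0, "az": -0.36},
    {"dx": -120, "dy": -120, "dz": 20, "ax": 0, "ay": 0, "az": -0.54},
    {"dx": -160, "dy": -160, "dz": 20, "ax": 0, "ay": 0, "az": -0.72},
    {"dx": -200, "dy": -200, "dz": 20, "ax": 0, "ay": 0, "az": -0.9},
    {"dx": -240, "dy": -240, "dz": 0, "ax": 0, "ay": 0, "az": -1.08},
    {"dx": -253, "dy": -255, "dz": -20, "ax": 0, "ay": 0, "az": -1.26},
    {"dx": -253, "dy": -255, "dz": -50, "ax": 0, "ay": 0, "az": -1.44},
    {"dx": -253, "dy": -255, "dz": -80, "ax": 0, "ay": 0, "az": -1.62},
    {"dx": -253, "dy": -255, "dz": -80, "ax": 0, "ay": 0, "az": -1.635},
    {"dx": -253, "dy": -255, "dz": -80, "ax": 0, "ay": 0, "az": -1.635}
  ]
}}

```text
t: 15.68
ee_pos: [0.3289, -0.3255, 0.0744]
orientation: [0.001, 1.0, -0.028, 0.0]
wrist_force: [0.1, -0.5, 0.3]
width: 0.801
gripper_force: 0.0
```

```bash
cat >> h.py <<'E'
def fish(c,u,v,z):
    K,T=c["mtx"],c["cam_to_world"]; x=(u-K[0,2])/K[0,0]; y=(v-K[1,2])/K[1,1]; th=np.hypot(x,y)
    s=np.sin(th)/th if th>1e-9 else 1
    r=T[:3,:3]@np.array([x*s,-y*s,-np.cos(th)]); t=T[:3,3]; return (t+r*(z-t[2])/r[2])*1000
def wedge_wrist(save,zt=.015):
    st(); c=camera_params("wrist"); p,d=get_image("wrist"); cv2.imwrite(f"pics/{save}.png",p)
    return p,d,c
E
python3 - <<'E'
from h import *
p,d,c=wedge_wrist("w2")
for u,v,z in((236,162,0.002),(308,162,.002),(307,281,0.),(232,280,0.)): pass
E
```

```text
t 15.68 tcp [ 328.9 -325.5   74.4] psi -1.627 tz [ 0.001 -0.001 -1.   ] F [ 0.1 -0.5  0.3] w 0.801 gf 0.0 q [-0.9  -0.02  1.8  -0.    1.36  0.72]
```

View pics/w2.png

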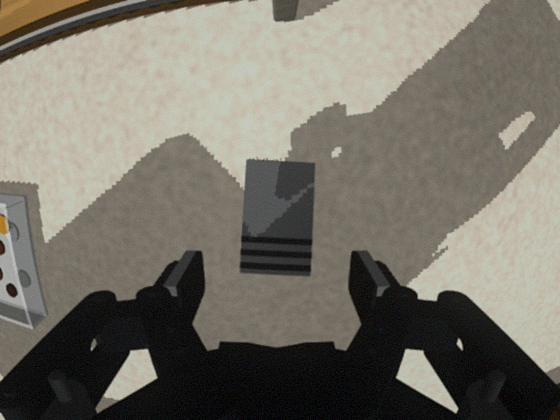

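Wrist view: the wedge at (279,215) is centred between the pads, with its ribbed heel at the lower end, turned about 2° clockwise. I descend and grip.

{"api": "step_arm", "payload": {
  "increments": [
    {"dx": -1, "dy": 0, "dz": -30, "ax": 0, "ay": 0, "az": -0.04},
    {"dx": -1, "dy": 0, "dz": -55, "ax": 0, "ay": 0, "az": -0.04},
    {"dx": -1, "dy": 0, "dz": -67, "ax": 0, "ay": 0, "az": -0.04},
    {"dx": -1, "dy": 0, "dz": -71, "ax": 0, "ay": 0, "az": -0.04},
    {"dx": -1, "dy": 0, "dz": -71, "ax": 0, "ay": 0, "az": -0.04}
  ]
}}

```text
t: 16.35
ee_pos: [0.328, -0.3256, 0.0032]
orientation: [0.001, 0.999, -0.049, 0.001]
wrist_force: [0.3, -0.0, 0.7]
width: 0.799
gripper_force: 0.0
```

{"api": "step_arm", "payload": {
  "increments": [
    {"dx": 0, "dy": 0, "dz": 0, "ax": 0, "ay": 0, "az": 0},
    {"dx": 0, "dy": 0, "dz": 0, "ax": 0, "ay": 0, "az": 0},
    {"dx": 0, "dy": 0, "dz": 0, "ax": 0, "ay": 0, "az": 0},
    {"dx": 0, "dy": 0, "dz": 0, "ax": 0, "ay": 0, "az": 0},
    {"dx": 0, "dy": 0, "dz": 0, "ax": 0, "ay": 0, "az": 0}
  ],
  "claw": 0.2
}}

```text
t: 16.98
ee_pos: [0.3283, -0.326, 0.0038]
orientation: [0.001, 0.999, -0.049, 0.001]
wrist_force: [-0.4, -0.1, 5.7]
width: 0.52
gripper_force: 63.1
```

{"api": "step_arm", "payload": {
  "increments": [
    {"dx": 0, "dy": 0, "dz": 40, "ax": 0, "ay": 0, "az": 0},
    {"dx": 0, "dy": 0, "dz": 100, "ax": 0, "ay": 0, "az": 0.1},
    {"dx": 20, "dy": 5, "dz": 140, "ax": 0, "ay": 0, "az": 0.28},
    {"dx": 60, "dy": 10, "dz": 140, "ax": 0, "ay": 0, "az": 0.46},
    {"dx": 100, "dy": 15, "dz": 140, "ax": 0, "ay": 0, "az": 0.64},
    {"dx": 140, "dy": 20, "dz": 140, "ax": 0, "ay": 0, "az": 0.82},
    {"dx": 180, "dy": 29, "dz": 140, "ax": 0, "ay": 0, "az": 1.0},
    {"dx": 220, "dy": 29, "dz": 140, "ax": 0, "ay": 0, "az": 1.18},
    {"dx": 253, "dy": 29, "dz": 140, "ax": 0, "ay": 0, "az": 1.36},
    {"dx": 253, "dy": 29, "dz": 140, "ax": 0, "ay": 0, "az": 1.54},
    {"dx": 253, "dy": 29, "dz": 140, "ax": 0, "ay": 0, "az": 1.677},
    {"dx": 253, "dy": 29, "dz": 140, "ax": 0, "ay": 0, "az": 1.677}
  ]
}}

```text
t: 18.48
ee_pos: [0.5802, -0.2957, 0.1414]
orientation: [-0.001, 0.705, 0.709, -0.0]
wrist_force: [-0.9, 0.0, -0.6]
width: 0.519
gripper_force: 62.4
```

{"api": "step_arm", "payload": {
  "increments": [
    {"dx": 0, "dy": 0, "dz": -40, "ax": 0, "ay": 0, "az": 0},
    {"dx": 0, "dy": 0, "dz": -80, "ax": 0, "ay": 0, "az": 0},
    {"dx": 0, "dy": 0, "dz": -102, "ax": 0, "ay": 0, "az": 0},
    {"dx": 0, "dy": 0, "dz": -112, "ax": 0, "ay": 0, "az": 0},
    {"dx": 0, "dy": 0, "dz": -116, "ax": 0, "ay": 0, "az": 0},
    {"dx": 0, "dy": 0, "dz": -116, "ax": 0, "ay": 0, "az": 0}
  ]
}}

```text
t: 19.23
ee_pos: [0.581, -0.2963, 0.0274]
orientation: [0.001, 0.705, 0.71, 0.0]
wrist_force: [0.3, 0.1, -0.6]
width: 0.521
gripper_force: 62.4
```

{"api": "step_arm", "payload": {
  "increments": [
    {"dx": 0, "dy": -2, "dz": 0, "ax": 0, "ay": 0, "az": 0},
    {"dx": 0, "dy": -4, "dz": 0, "ax": 0, "ay": 0, "az": 0},
    {"dx": 0, "dy": -6, "dz": 0, "ax": 0, "ay": 0, "az": 0},
    {"dx": 0, "dy": -6, "dz": 0, "ax": 0, "ay": 0, "az": 0}
  ]
}}

```text
t: 19.73
ee_pos: [0.5809, -0.3009, 0.0269]
orientation: [-0.0, 0.704, 0.71, 0.001]
wrist_force: [-0.6, 5.2, 2.5]
width: 0.522
gripper_force: 62.7
```

{"api": "step_arm", "payload": {
  "increments": [
    {"dx": 0, "dy": 2, "dz": -1, "ax": 0, "ay": 0, "az": 0},
    {"dx": 0, "dy": 2, "dz": -3, "ax": 0, "ay": 0, "az": 0},
    {"dx": 0, "dy": 2, "dz": -3, "ax": 0, "ay": 0, "az": 0}
  ]
}}

```text
t: 20.1
ee_pos: [0.5807, -0.3007, 0.0258]
orientation: [0.001, 0.705, 0.71, -0.0]
wrist_force: [-3.6, 3.4, 8.8]
width: 0.521
gripper_force: 63.5
```

{"api": "step_arm", "payload": {
  "increments": [
    {"dx": 0, "dy": 0, "dz": 0, "ax": 0, "ay": 0, "az": 0},
    {"dx": 0, "dy": 0, "dz": 0, "ax": 0, "ay": 0, "az": 0},
    {"dx": 0, "dy": 0, "dz": 0, "ax": 0, "ay": 0, "az": 0},
    {"dx": 0, "dy": 0, "dz": 30, "ax": 0, "ay": 0, "az": 0},
    {"dx": 0, "dy": 0, "dz": 80, "ax": 0, "ay": 0, "az": 0},
    {"dx": 0, "dy": 0, "dz": 130, "ax": 0, "ay": 0, "az": 0},
    {"dx": 0, "dy": 60, "dz": 170, "ax": 0, "ay": 0, "az": 0.1},
    {"dx": -30, "dy": 110, "dz": 170, "ax": 0, "ay": 0, "az": 0.2},
    {"dx": -60, "dy": 160, "dz": 170, "ax": 0, "ay": 0, "az": 0.38},
    {"dx": -90, "dy": 220, "dz": 170, "ax": 0, "ay": 0, "az": 0.56},
    {"dx": -120, "dy": 270, "dz": 170, "ax": 0, "ay": 0, "az": 0.74},
    {"dx": -150, "dy": 320, "dz": 170, "ax": 0, "ay": 0, "az": 0.92}
  ],
  "claw": 0.8
}}

```text
t: 21.6
ee_pos: [0.4292, 0.0216, 0.1932]
orientation: [0.0, 0.313, 0.95, 0.0]
wrist_force: [1.0, 0.1, 0.2]
width: 0.797
gripper_force: 0.0
```

```bash
python3 - <<'E'
from h import *
st()
p,W,c=snap("top","top2"); Z=W[...,2]; v,u=np.indices(Z.shape)
m=(abs(u-211)<18)&(abs(v-235)<18)&(p.max(2)<75)&(p.max(2).astype(int)-p.min(2)<12)&(Z>.004)&(Z<.05)
for b in blobs(m,100): print(rect(W,b))
for n,(a,b) in {"a":(393,165),"c":(315,165)}.items():
    m=(abs(u-a)<22)&(abs(v-b)<30)&(p.max(2).astype(int)-p.min(2)<14)&(p.max(2)<90)&(Z<.06)
    for k in blobs(m,60): print(n,k.sum(),rect(W,k))
cv2.imwrite("pics/top2c.png",np.clip(cv2.resize(p[100:310,120:440],None,fx=2.4,fy=2.4,interpolation=cv2.INTER_CUBIC)*1.5,0,255).astype(np.uint8))
E
```

```text
t 21.6 tcp [429.2  21.6 193.2] psi 0.933 tz [ 0.001  0.    -1.   ] F [1.  0.1 0.2] w 0.797 gf 0.0 q [-0.08 -0.18  1.7   0.    1.62 -1.02]
(array([365.8, 249.5]), array([67.4, 47.6]), 15.7)
a 549 (array([ 582.2, -294. ]), array([191.4,  73.7]), 0.6)
a 105 (array([ 604.4, -376.5]), array([13.7, 81.4]), 89.3)
```

View pics/top2c.png

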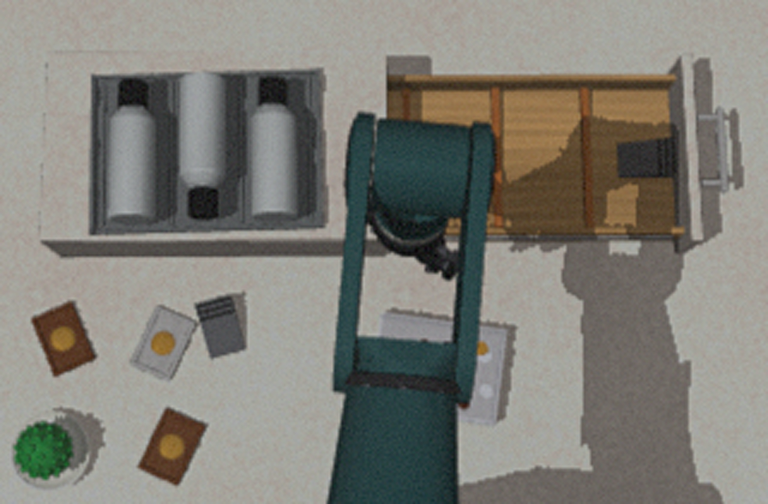

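Top crop: the wedge sits in bay a at (647,157), heel to the front. The third wedge at (221,325) is untouched, right beside the buckle at (163,342). I go for it, keeping the fingertips above the buckle.

{"api": "step_arm", "payload": {
  "increments": [
    {"dx": -10, "dy": 50, "dz": 0, "ax": 0, "ay": 0, "az": 0.18},
    {"dx": -20, "dy": 110, "dz": 0, "ax": 0, "ay": 0, "az": 0.36},
    {"dx": -40, "dy": 170, "dz": -20, "ax": 0, "ay": 0, "az": 0.54},
    {"dx": -52, "dy": 231, "dz": -50, "ax": 0, "ay": 0, "az": 0.72},
    {"dx": -52, "dy": 231, "dz": -90, "ax": 0, "ay": 0, "az": 0.9},
    {"dx": -52, "dy": 231, "dz": -110, "ax": 0, "ay": 0, "az": 0.908},
    {"dx": -52, "dy": 231, "dz": -110, "ax": 0, "ay": 0, "az": 0.908},
    {"dx": -52, "dy": 231, "dz": -110, "ax": 0, "ay": 0, "az": 0.908}
  ]
}}

```text
t: 22.65
ee_pos: [0.3794, 0.2511, 0.0844]
orientation: [0.001, -0.132, 0.991, 0.0]
wrist_force: [0.7, 0.2, 1.3]
width: 0.802
gripper_force: 0.0
```

```bash
python3 - <<'E'
from h import *
p,d,c=wedge_wrist("w3")
E
```

```text
t 22.65 tcp [379.4 251.1  84.4] psi 1.835 tz [ 0.002  0.001 -1.   ] F [0.7 0.2 1.3] w 0.802 gf 0.0 q [ 0.46 -0.05  1.81 -0.    1.38 -1.37]
```

View pics/w3.png

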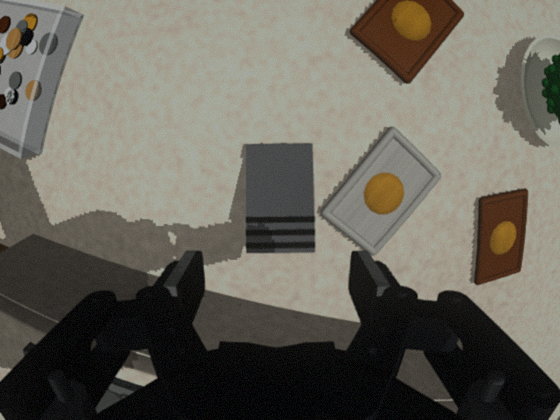

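Wrist view: the wedge at (280,195) is aligned with the pads. The buckle at (382,190) lies off to the right, and its near corner (320,210) is ahead of the fingers.

{"api": "step_arm", "payload": {
  "increments": [
    {"dx": -4, "dy": -1, "dz": -30, "ax": 0, "ay": 0, "az": 0},
    {"dx": -4, "dy": -1, "dz": -60, "ax": 0, "ay": 0, "az": 0},
    {"dx": -4, "dy": -1, "dz": -73, "ax": 0, "ay": 0, "az": 0},
    {"dx": -4, "dy": -1, "dz": -77, "ax": 0, "ay": 0, "az": 0},
    {"dx": -4, "dy": -1, "dz": -77, "ax": 0, "ay": 0, "az": 0}
  ]
}}

```text
t: 23.32
ee_pos: [0.3754, 0.2504, 0.0074]
orientation: [0.001, -0.132, 0.991, 0.0]
wrist_force: [0.0, 0.4, 1.0]
width: 0.799
gripper_force: 0.0
```

{"api": "step_arm", "payload": {
  "increments": [
    {"dx": 0, "dy": 0, "dz": 0, "ax": 0, "ay": 0, "az": 0},
    {"dx": 0, "dy": 0, "dz": 0, "ax": 0, "ay": 0, "az": 0},
    {"dx": 0, "dy": 0, "dz": 0, "ax": 0, "ay": 0, "az": 0},
    {"dx": 0, "dy": 0, "dz": 0, "ax": 0, "ay": 0, "az": 0},
    {"dx": 0, "dy": 0, "dz": 0, "ax": 0, "ay": 0, "az": 0}
  ],
  "claw": 0.2
}}

```text
t: 23.95
ee_pos: [0.3757, 0.2507, 0.0079]
orientation: [0.002, -0.132, 0.991, 0.001]
wrist_force: [0.2, -0.8, 7.3]
width: 0.519
gripper_force: 62.5
```

{"api": "step_arm", "payload": {
  "increments": [
    {"dx": 0, "dy": 0, "dz": 40, "ax": 0, "ay": 0, "az": 0},
    {"dx": 0, "dy": 0, "dz": 100, "ax": 0, "ay": 0, "az": 0},
    {"dx": 0, "dy": -20, "dz": 150, "ax": 0, "ay": 0, "az": -0.18},
    {"dx": 0, "dy": -70, "dz": 160, "ax": 0, "ay": 0, "az": -0.36},
    {"dx": 0, "dy": -120, "dz": 160, "ax": 0, "ay": 0, "az": -0.54},
    {"dx": 10, "dy": -175, "dz": 160, "ax": 0, "ay": 0, "az": -0.72},
    {"dx": 30, "dy": -230, "dz": 160, "ax": 0, "ay": 0, "az": -0.9},
    {"dx": 60, "dy": -280, "dz": 160, "ax": 0, "ay": 0, "az": -1.08},
    {"dx": 100, "dy": -320, "dz": 160, "ax": 0, "ay": 0, "az": -1.26},
    {"dx": 140, "dy": -360, "dz": 160, "ax": 0, "ay": 0, "az": -1.44},
    {"dx": 180, "dy": -400, "dz": 150, "ax": 0, "ay": 0, "az": -1.62},
    {"dx": 205, "dy": -436, "dz": 140, "ax": 0, "ay": 0, "az": -1.8}
  ]
}}

```text
t: 25.45
ee_pos: [0.5807, -0.1875, 0.1453]
orientation: [-0.0, 0.697, 0.717, 0.0]
wrist_force: [-0.4, -0.8, -0.5]
width: 0.519
gripper_force: 61.8
```

```bash
python3 -c "
from h import *
st()"
```

```text
t 25.45 tcp [ 580.7 -187.5  145.3] psi 0.029 tz [-0.  0. -1.] F [-0.4 -0.8 -0.5] w 0.519 gf 61.8 q [-0.41  0.25  1.35  0.    1.54 -0.43]
```

{"api": "step_arm", "payload": {
  "increments": [
    {"dx": 0, "dy": 4, "dz": -40, "ax": 0, "ay": 0, "az": -0.02},
    {"dx": 0, "dy": 4, "dz": -80, "ax": 0, "ay": 0, "az": -0.02},
    {"dx": 0, "dy": 4, "dz": -102, "ax": 0, "ay": 0, "az": -0.02},
    {"dx": 0, "dy": 4, "dz": -111, "ax": 0, "ay": 0, "az": -0.02},
    {"dx": 0, "dy": 4, "dz": -113, "ax": 0, "ay": 0, "az": -0.02},
    {"dx": 0, "dy": 4, "dz": -113, "ax": 0, "ay": 0, "az": -0.02}
  ]
}}

```text
t: 26.2
ee_pos: [0.5803, -0.1822, 0.0346]
orientation: [0.001, 0.702, 0.713, 0.0]
wrist_force: [0.8, -0.4, -0.8]
width: 0.517
gripper_force: 61.8
```

{"api": "step_arm", "payload": {
  "increments": [
    {"dx": 0, "dy": -2, "dz": 0, "ax": 0, "ay": 0, "az": 0},
    {"dx": 0, "dy": -4, "dz": 0, "ax": 0, "ay": 0, "az": 0},
    {"dx": 0, "dy": -6, "dz": 0, "ax": 0, "ay": 0, "az": 0},
    {"dx": 0, "dy": -6, "dz": 0, "ax": 0, "ay": 0, "az": 0}
  ]
}}

```text
t: 26.7
ee_pos: [0.5794, -0.1882, 0.0334]
orientation: [0.0, 0.702, 0.712, 0.0]
wrist_force: [0.7, -0.4, -0.9]
width: 0.518
gripper_force: 61.8
```

{"api": "step_arm", "payload": {
  "increments": [
    {"dx": 0, "dy": -2, "dz": -1, "ax": 0, "ay": 0, "az": 0},
    {"dx": 0, "dy": -4, "dz": -1, "ax": 0, "ay": 0, "az": 0},
    {"dx": 0, "dy": -6, "dz": -1, "ax": 0, "ay": 0, "az": 0},
    {"dx": 0, "dy": -6, "dz": -1, "ax": 0, "ay": 0, "az": 0}
  ]
}}

```text
t: 27.2
ee_pos: [0.5793, -0.1912, 0.0322]
orientation: [-0.002, 0.702, 0.713, 0.002]
wrist_force: [-0.2, 6.7, 1.3]
width: 0.517
gripper_force: 62.1
```

{"api": "step_arm", "payload": {
  "increments": [
    {"dx": 0, "dy": 4, "dz": -1, "ax": 0, "ay": 0, "az": 0},
    {"dx": 0, "dy": 4, "dz": -3, "ax": 0, "ay": 0, "az": 0},
    {"dx": 0, "dy": 4, "dz": -3, "ax": 0, "ay": 0, "az": 0}
  ]
}}

```text
t: 27.58
ee_pos: [0.5797, -0.19, 0.03]
orientation: [0.0, 0.702, 0.713, 0.0]
wrist_force: [-0.2, 2.3, 4.3]
width: 0.514
gripper_force: 62.2
```

{"api": "step_arm", "payload": {
  "increments": [
    {"dx": 0, "dy": 0, "dz": 0, "ax": 0, "ay": 0, "az": 0},
    {"dx": 0, "dy": 0, "dz": 0, "ax": 0, "ay": 0, "az": 0},
    {"dx": 0, "dy": 0, "dz": 0, "ax": 0, "ay": 0, "az": 0},
    {"dx": 0, "dy": 0, "dz": 30, "ax": 0, "ay": 0, "az": 0},
    {"dx": 0, "dy": 0, "dz": 80, "ax": 0, "ay": 0, "az": 0},
    {"dx": 0, "dy": 0, "dz": 130, "ax": 0, "ay": 0, "az": 0},
    {"dx": -60, "dy": 20, "dz": 180, "ax": 0, "ay": 0, "az": 0.18},
    {"dx": -120, "dy": 40, "dz": 200, "ax": 0, "ay": 0, "az": 0.36},
    {"dx": -160, "dy": 80, "dz": 220, "ax": 0, "ay": 0, "az": 0.54},
    {"dx": -190, "dy": 130, "dz": 220, "ax": 0, "ay": 0, "az": 0.72},
    {"dx": -200, "dy": 180, "dz": 220, "ax": 0, "ay": 0, "az": 0.9},
    {"dx": -220, "dy": 220, "dz": 220, "ax": 0, "ay": 0, "az": 1.08}
  ],
  "claw": 0.8
}}

```text
t: 29.08
ee_pos: [0.3585, 0.0317, 0.2498]
orientation: [0.001, 0.232, 0.973, 0.0]
wrist_force: [0.2, 1.1, 0.2]
width: 0.799
gripper_force: 0.0
```

```bash
python3 - <<'E'
from h import *
st()
p,W,c=snap("scene"); Z=W[...,2]
cv2.imwrite("pics/s2c.png",np.clip(cv2.resize(p[150:400,140:480],None,fx=2.2,fy=2.2,interpolation=cv2.INTER_CUBIC)*1.4,0,255).astype(np.uint8))
p,W,c=snap("top","top3"); Z=W[...,2]; v,u=np.indices(Z.shape)
g=(p.max(2).astype(int)-p.min(2)<14)&(p.max(2)<80)
for b in blobs(g&(Z<.06)&(Z>.015)&(u>283)&(u<400)&(v>125)&(v<195),40): print("wedge",b.sum(),rect(W,b))
for b in blobs((u>140)&(u<260)&(v>115)&(v<205)&(Z>.135)&(Z<.18),300): print("bottle",rect(W,b))
E
```

```text
t 29.07 tcp [358.5  31.7 249.8] psi 1.102 tz [ 0.002  0.    -1.   ] F [0.2 1.1 0.2] w 0.799 gf 0.0 q [-0.07 -0.35  1.72  0.    1.77 -1.17]
wedge 337 (array([583.2, -61.7]), array([46.8, 66. ]), 0.3)
wedge 338 (array([ 581.3, -290.7]), array([46.8, 66.8]), 1.9)
wedge 353 (array([ 580.4, -176.9]), array([67.9, 45.7]), 87.4)
bottle (array([563.5, 259.7]), array([171.3,  54. ]), 1.5)
bottle (array([563.7, 177. ]), array([171.6,  54.9]), 0.9)
bottle (array([559. , 344.7]), array([170.3,  55.2]), 2.4)
```

View pics/s2c.png

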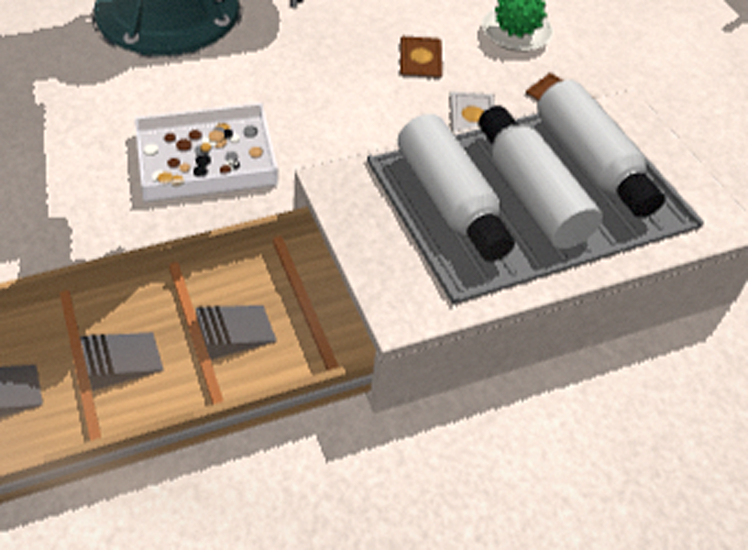

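Scene crop: a wedge lies flat in each bay, heel toward the drawer front, and the three bottles are undisturbed on the mat. I take the nearest bottle first, for bay c.

{"api": "step_arm", "payload": {
  "increments": [
    {"dx": 40, "dy": 30, "dz": 0, "ax": 0, "ay": 0, "az": 0.18},
    {"dx": 85, "dy": 65, "dz": 0, "ax": 0, "ay": 0, "az": 0.36},
    {"dx": 130, "dy": 100, "dz": 0, "ax": 0, "ay": 0, "az": 0.48},
    {"dx": 170, "dy": 130, "dz": 0, "ax": 0, "ay": 0, "az": 0.48},
    {"dx": 194, "dy": 145, "dz": -20, "ax": 0, "ay": 0, "az": 0.48},
    {"dx": 194, "dy": 145, "dz": -40, "ax": 0, "ay": 0, "az": 0.48},
    {"dx": 194, "dy": 145, "dz": -40, "ax": 0, "ay": 0, "az": 0.48}
  ],
  "claw": 0.82
}}

```text
t: 30.05
ee_pos: [0.5531, 0.174, 0.2063]
orientation: [-0.003, -0.001, 1.0, -0.001]
wrist_force: [0.3, -0.1, -0.3]
width: 0.815
gripper_force: 0.0
```

```bash
python3 -c "
from h import *
st()"
```

```text
t 30.05 tcp [553.1 174.  206.3] psi 1.574 tz [-0.005 -0.002 -1.   ] F [ 0.3 -0.1 -0.3] w 0.815 gf 0.0 q [ 0.21  0.16  1.34 -0.    1.65 -1.37]
```

{"api": "step_arm", "payload": {
  "increments": [
    {"dx": -1, "dy": 3, "dz": -25, "ax": 0, "ay": 0, "az": 0.01},
    {"dx": -1, "dy": 3, "dz": -50, "ax": 0, "ay": 0, "az": 0.01},
    {"dx": -1, "dy": 3, "dz": -70, "ax": 0, "ay": 0, "az": 0.01},
    {"dx": -1, "dy": 3, "dz": -82, "ax": 0, "ay": 0, "az": 0.01},
    {"dx": -1, "dy": 3, "dz": -82, "ax": 0, "ay": 0, "az": 0.01},
    {"dx": -1, "dy": 3, "dz": -82, "ax": 0, "ay": 0, "az": 0.01}
  ]
}}

```text
t: 30.8
ee_pos: [0.5533, 0.178, 0.1288]
orientation: [0.001, -0.007, 1.0, 0.0]
wrist_force: [-0.0, -0.1, -0.0]
width: 0.82
gripper_force: 0.0
```

{"api": "step_arm", "payload": {
  "increments": [
    {"dx": 0, "dy": 0, "dz": 0, "ax": 0, "ay": 0, "az": 0},
    {"dx": 0, "dy": 0, "dz": 0, "ax": 0, "ay": 0, "az": 0},
    {"dx": 0, "dy": 0, "dz": 0, "ax": 0, "ay": 0, "az": 0},
    {"dx": 0, "dy": 0, "dz": 0, "ax": 0, "ay": 0, "az": 0}
  ],
  "claw": 0.4
}}

```text
t: 31.3
ee_pos: [0.5537, 0.1769, 0.13]
orientation: [0.002, -0.007, 1.0, -0.001]
wrist_force: [-0.8, -4.4, 5.8]
width: 0.625
gripper_force: 63.5
```

{"api": "step_arm", "payload": {
  "increments": [
    {"dx": 0, "dy": 0, "dz": 0, "ax": 0, "ay": 0, "az": 0},
    {"dx": 0, "dy": 0, "dz": 0, "ax": 0, "ay": 0, "az": 0},
    {"dx": 0, "dy": 0, "dz": -5, "ax": 0, "ay": 0, "az": 0},
    {"dx": 0, "dy": 0, "dz": -7, "ax": 0, "ay": 0, "az": 0},
    {"dx": 0, "dy": 0, "dz": -7, "ax": 0, "ay": 0, "az": 0}
  ],
  "claw": 0.82
}}

```text
t: 31.92
ee_pos: [0.5521, 0.1781, 0.1196]
orientation: [-0.001, -0.007, 1.0, -0.0]
wrist_force: [-0.0, -0.2, -0.6]
width: 0.818
gripper_force: 0.0
```

{"api": "step_arm", "payload": {
  "increments": [
    {"dx": 0, "dy": 0, "dz": 0, "ax": 0, "ay": 0, "az": 0},
    {"dx": 0, "dy": 0, "dz": 0, "ax": 0, "ay": 0, "az": 0},
    {"dx": 0, "dy": 0, "dz": 0, "ax": 0, "ay": 0, "az": 0},
    {"dx": 0, "dy": 0, "dz": 0, "ax": 0, "ay": 0, "az": 0}
  ],
  "claw": 0.4
}}

```text
t: 32.42
ee_pos: [0.553, 0.1771, 0.1214]
orientation: [0.001, -0.007, 1.0, -0.001]
wrist_force: [-1.5, -5.1, 6.3]
width: 0.64
gripper_force: 63.5
```

{"api": "step_arm", "payload": {
  "increments": [
    {"dx": 0, "dy": 0, "dz": 20, "ax": 0, "ay": 0, "az": 0},
    {"dx": 0, "dy": 0, "dz": 60, "ax": 0, "ay": 0, "az": 0},
    {"dx": 0, "dy": -10, "dz": 80, "ax": 0, "ay": 0, "az": 0},
    {"dx": 8, "dy": -45, "dz": 80, "ax": 0, "ay": 0, "az": 0},
    {"dx": 18, "dy": -90, "dz": 80, "ax": 0, "ay": 0, "az": 0},
    {"dx": 18, "dy": -135, "dz": 80, "ax": 0, "ay": 0, "az": 0},
    {"dx": 18, "dy": -170, "dz": 80, "ax": 0, "ay": 0, "az": 0},
    {"dx": 18, "dy": -192, "dz": 80, "ax": 0, "ay": 0, "az": 0},
    {"dx": 18, "dy": -192, "dz": 80, "ax": 0, "ay": 0, "az": 0},
    {"dx": 18, "dy": -192, "dz": 80, "ax": 0, "ay": 0, "az": 0}
  ]
}}

```text
t: 33.67
ee_pos: [0.5703, -0.0128, 0.1997]
orientation: [-0.0, -0.008, 1.0, 0.001]
wrist_force: [0.1, 0.4, -0.6]
width: 0.638
gripper_force: 63.4
```

```bash
python3 - <<'E'
from h import *
st()
p,W,c=snap("scene"); Z=W[...,2]
cv2.imwrite("pics/s3c.png",np.clip(cv2.resize(p[130:400,140:480],None,fx=2.2,fy=2.2,interpolation=cv2.INTER_CUBIC)*1.4,0,255).astype(np.uint8))
E
```

```text
t 33.67 tcp [570.3 -12.8 199.7] psi 1.586 tz [-0.001  0.002 -1.   ] F [ 0.1  0.4 -0.6] w 0.638 gf 63.4 q [-0.12  0.14  1.37  0.    1.63 -1.71]
```

View pics/s3c.png

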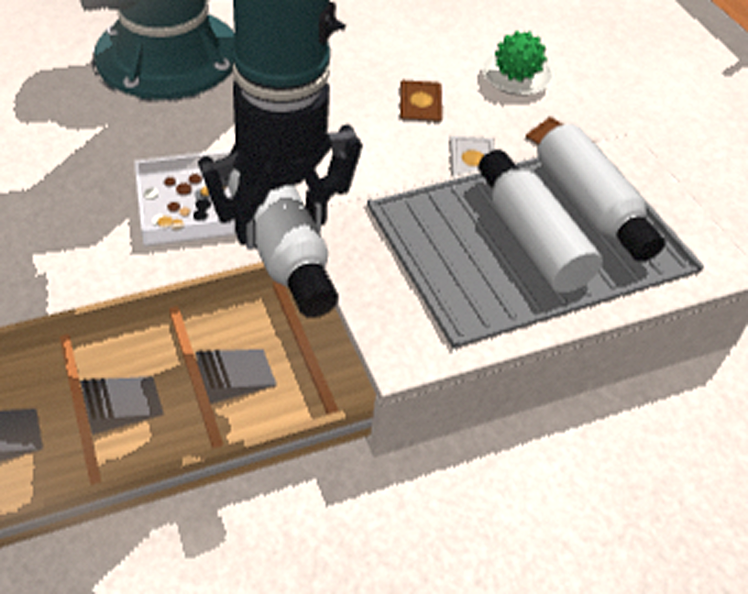

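Scene crop: the bottle is held level at (290,250), cap toward +x, and all the wedges are in place. The finger knuckles at (345,150) stick out sideways, so I check their clearance to the chest before lowering.

```bash
python3 - <<'E'
from h import *
p,W,c=snap("scene"); q=(W.reshape(-1,3)-get_obs()["ee_pos"])*1000
q=q[(abs(q[:,0])<60)&(abs(q[:,1])<110)]
for z in range(-15,130,10):
    s=q[(q[:,2]>=z)&(q[:,2]<z+10)]
    if len(s): print(z,len(s),np.round(np.percentile(s[:,1],[0,1,99,100])),np.round(np.percentile(s[:,0],[5,95])))
E
```

```text
-5 4 [-22. -22. -14. -14.] [45. 52.]
5 68 [-38. -37.  40.  40.] [ 6. 57.]
15 173 [-40. -39.  42.  42.] [-49.  57.]
25 377 [-40. -39.  39.  41.] [-24.  58.]
35 581 [-41. -36.  33.  39.] [-14.  49.]
45 130 [-57. -56.  57.  59.] [-8. 13.]
55 190 [-59. -58.  61.  63.] [-10.  13.]
65 184 [-61. -60.  62.  63.] [-11.  17.]
75 179 [-63. -62.  64.  65.] [ 2. 17.]
85 190 [-65. -64.  67.  67.] [ 3. 18.]
95 329 [-66. -66.  68.  69.] [ 2. 20.]
105 284 [-66. -65.  66.  67.] [-8. 14.]
115 38 [-38. -38.  39.  40.] [-4. 12.]
125 114 [-37. -36.  28.  32.] [ 4. 37.]
```

The knuckles reach 62 mm to each side at the height of the chest edge. So in bay c I set the bottle a little nearer the wedge, at TCP y of about -27, and let it settle off the toe.

{"api": "step_arm", "payload": {
  "increments": [
    {"dx": 0, "dy": -14, "dz": 0, "ax": 0, "ay": 0, "az": 0},
    {"dx": 0, "dy": -14, "dz": -40, "ax": 0, "ay": 0, "az": 0},
    {"dx": 0, "dy": -14, "dz": -80, "ax": 0, "ay": 0, "az": 0},
    {"dx": 0, "dy": -14, "dz": -120, "ax": 0, "ay": 0, "az": 0},
    {"dx": 0, "dy": -14, "dz": -135, "ax": 0, "ay": 0, "az": 0},
    {"dx": 0, "dy": -14, "dz": -145, "ax": 0, "ay": 0, "az": 0},
    {"dx": 0, "dy": -14, "dz": -150, "ax": 0, "ay": 0, "az": 0},
    {"dx": 0, "dy": -14, "dz": -150, "ax": 0, "ay": 0, "az": 0}
  ]
}}

```text
t: 34.78
ee_pos: [0.5712, -0.0281, 0.0514]
orientation: [0.001, -0.007, 1.0, -0.0]
wrist_force: [-0.2, -0.1, -0.5]
width: 0.635
gripper_force: 63.4
```

{"api": "step_arm", "payload": {
  "increments": [
    {"dx": 0, "dy": 0, "dz": -2, "ax": 0, "ay": 0, "az": 0},
    {"dx": 0, "dy": 0, "dz": -4, "ax": 0, "ay": 0, "az": 0},
    {"dx": 0, "dy": 0, "dz": -4, "ax": 0, "ay": 0, "az": 0}
  ]
}}

```text
t: 35.15
ee_pos: [0.5704, -0.0279, 0.0463]
orientation: [-0.0, -0.007, 1.0, 0.0]
wrist_force: [-0.5, -0.1, -1.9]
width: 0.637
gripper_force: 63.4
```

{"api": "step_arm", "payload": {
  "increments": [
    {"dx": 0, "dy": 0, "dz": -2, "ax": 0, "ay": 0, "az": 0},
    {"dx": 0, "dy": 0, "dz": -4, "ax": 0, "ay": 0, "az": 0},
    {"dx": 0, "dy": 0, "dz": -4, "ax": 0, "ay": 0, "az": 0}
  ]
}}

```text
t: 35.52
ee_pos: [0.5702, -0.0279, 0.042]
orientation: [-0.0, -0.007, 1.0, 0.0]
wrist_force: [-0.3, 0.1, -0.9]
width: 0.641
gripper_force: 63.4
```

{"api": "step_arm", "payload": {
  "increments": [
    {"dx": 0, "dy": 0, "dz": -1, "ax": 0, "ay": 0, "az": 0},
    {"dx": 0, "dy": 0, "dz": -2, "ax": 0, "ay": 0, "az": 0},
    {"dx": 0, "dy": 0, "dz": -2, "ax": 0, "ay": 0, "az": 0}
  ]
}}

```text
t: 35.9
ee_pos: [0.5704, -0.0279, 0.0402]
orientation: [-0.0, -0.007, 1.0, 0.0]
wrist_force: [0.6, 1.3, -1.1]
width: 0.632
gripper_force: 63.4
```

{"api": "step_arm", "payload": {
  "increments": [
    {"dx": 0, "dy": 0, "dz": 0, "ax": 0, "ay": 0, "az": 0},
    {"dx": 0, "dy": 0, "dz": 0, "ax": 0, "ay": 0, "az": 0},
    {"dx": 0, "dy": 0, "dz": 0, "ax": 0, "ay": 0, "az": 0},
    {"dx": 0, "dy": 0, "dz": 0, "ax": 0, "ay": 0, "az": 0}
  ],
  "claw": 0.7
}}

```text
t: 36.4
ee_pos: [0.5706, -0.0278, 0.0405]
orientation: [0.0, -0.007, 1.0, 0.0]
wrist_force: [-0.1, -0.1, -0.1]
width: 0.697
gripper_force: 0.3
```

{"api": "step_arm", "payload": {
  "increments": [
    {"dx": 0, "dy": 0, "dz": 10, "ax": 0, "ay": 0, "az": 0},
    {"dx": 0, "dy": 0, "dz": 25, "ax": 0, "ay": 0, "az": 0},
    {"dx": 0, "dy": 0, "dz": 50, "ax": 0, "ay": 0, "az": 0},
    {"dx": 0, "dy": 0, "dz": 100, "ax": 0, "ay": 0, "az": 0},
    {"dx": 0, "dy": 0, "dz": 160, "ax": 0, "ay": 0, "az": 0},
    {"dx": 0, "dy": 20, "dz": 200, "ax": 0, "ay": 0, "az": 0},
    {"dx": 0, "dy": 70, "dz": 200, "ax": 0, "ay": 0, "az": 0},
    {"dx": 0, "dy": 120, "dz": 200, "ax": 0, "ay": 0, "az": 0},
    {"dx": 0, "dy": 170, "dz": 200, "ax": 0, "ay": 0, "az": 0},
    {"dx": 0, "dy": 220, "dz": 200, "ax": 0, "ay": 0, "az": 0},
    {"dx": 0, "dy": 220, "dz": 200, "ax": 0, "ay": 0, "az": 0}
  ]
}}

```text
t: 37.78
ee_pos: [0.57, 0.1954, 0.2416]
orientation: [0.001, -0.01, 1.0, 0.001]
wrist_force: [0.8, -0.6, 0.5]
width: 0.702
gripper_force: 0.0
```

```bash
cat >> h.py <<'E'
def survey(cam="top"):
    st()
    p,W,c=snap(cam); X,Y,Z=W[...,0],W[...,1],W[...,2]
    mx=p.max(2).astype(int); g=(mx-p.min(2)<14)
    ind=(X>.48)&(X<.69)&(Y<.03)&(Y>-.33)
    for b in blobs(g&(mx<80)&ind&(Z<.055)&(Z>.015),40): print("wedge",b.sum(),rect(W,b))
    for b in blobs(ind&(Z>.066)&(Z<.09)&g,60): print("drawer bottle",rect(W,b),np.round(np.nanpercentile(Z[b],[5,50,95]),3))
    for b in blobs((X>.45)&(X<.68)&(Y>.12)&(Y<.4)&(Z>.135)&(Z<.18),300): print("mat bottle",rect(W,b))
    return p
E
python3 - <<'E'
from h import *
p=survey()
cv2.imwrite("pics/t4.png",np.clip(cv2.resize(p[90:320,120:440],None,fx=2.4,fy=2.4,interpolation=cv2.INTER_CUBIC)*1.5,0,255).astype(np.uint8))
E
```

```text
t 37.77 tcp [570.  195.4 241.6] psi 1.591 tz [ 0.001  0.001 -1.   ] F [ 0.8 -0.6  0.5] w 0.702 gf 0.0 q [ 0.24  0.2   1.22  0.    1.72 -1.35]
wedge 480 (array([ 585.5, -294. ]), array([ 71.8, 183.4]), 90.0)
wedge 270 (array([583.5, -70.9]), array([48.2, 48. ]), 89.3)
wedge 356 (array([ 580.7, -177.3]), array([46.6, 69.8]), 2.3)
drawer bottle (array([ 615.4, -328.5]), array([148.2,   3.2]), 0.4) [0.067 0.079 0.089]
drawer bottle (array([580.8, -14.5]), array([168.6,  49.5]), 1.3) [0.067 0.074 0.081]
mat bottle (array([559.6, 344.9]), array([172.,  56.]), 2.5)
```

View pics/t4.png

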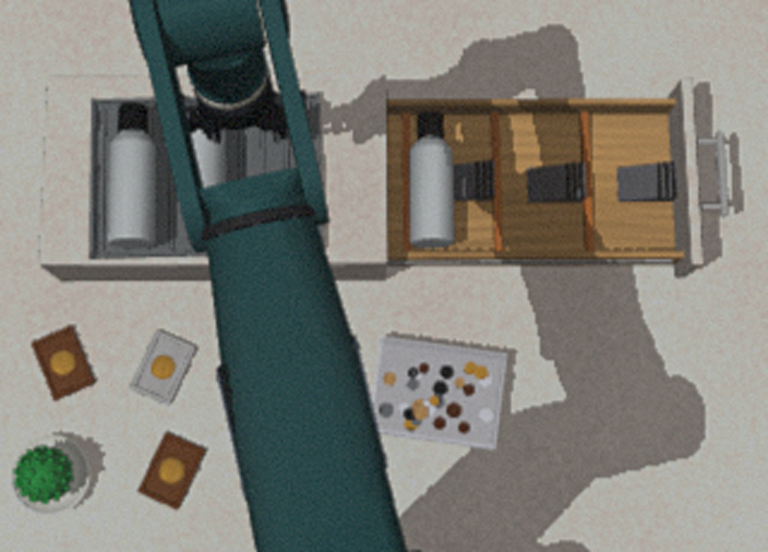

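Top crop: the first bottle lies at (431,185) in bay c with the wedge's toe under it, at world (581,-14.5). The other wedges are in place. Next I take the middle bottle for bay b.

{"api": "step_arm", "payload": {
  "increments": [
    {"dx": 3, "dy": 40, "dz": 0, "ax": 0, "ay": 0, "az": 0.01},
    {"dx": 3, "dy": 66, "dz": -20, "ax": 0, "ay": 0, "az": 0.01},
    {"dx": 3, "dy": 66, "dz": -30, "ax": 0, "ay": 0, "az": 0.01},
    {"dx": 3, "dy": 66, "dz": -30, "ax": 0, "ay": 0, "az": 0.01},
    {"dx": 3, "dy": 66, "dz": -30, "ax": 0, "ay": 0, "az": 0.01}
  ],
  "claw": 0.82
}}

```text
t: 38.45
ee_pos: [0.574, 0.2567, 0.2114]
orientation: [0.001, -0.011, 1.0, 0.0]
wrist_force: [0.2, -0.2, 0.0]
width: 0.819
gripper_force: 0.0
```

{"api": "step_arm", "payload": {
  "increments": [
    {"dx": 0, "dy": 0, "dz": -25, "ax": 0, "ay": 0, "az": 0},
    {"dx": 0, "dy": 0, "dz": -50, "ax": 0, "ay": 0, "az": 0},
    {"dx": 0, "dy": 0, "dz": -60, "ax": 0, "ay": 0, "az": 0},
    {"dx": 0, "dy": 0, "dz": -60, "ax": 0, "ay": 0, "az": 0}
  ]
}}

```text
t: 38.95
ee_pos: [0.5735, 0.2575, 0.1503]
orientation: [-0.0, -0.012, 1.0, -0.0]
wrist_force: [-0.0, -0.4, 1.2]
width: 0.82
gripper_force: 0.0
```

{"api": "step_arm", "payload": {
  "increments": [
    {"dx": 0, "dy": 2, "dz": -12, "ax": 0, "ay": 0, "az": 0},
    {"dx": 0, "dy": 2, "dz": -24, "ax": 0, "ay": 0, "az": 0},
    {"dx": 0, "dy": 2, "dz": -29, "ax": 0, "ay": 0, "az": 0},
    {"dx": 0, "dy": 2, "dz": -29, "ax": 0, "ay": 0, "az": 0},
    {"dx": 0, "dy": 2, "dz": -29, "ax": 0, "ay": 0, "az": 0}
  ]
}}

```text
t: 39.58
ee_pos: [0.5737, 0.2602, 0.1217]
orientation: [0.0, -0.012, 1.0, 0.0]
wrist_force: [0.3, 0.3, 0.1]
width: 0.82
gripper_force: 0.0
```

{"api": "step_arm", "payload": {
  "increments": [
    {"dx": 0, "dy": 0, "dz": 0, "ax": 0, "ay": 0, "az": 0},
    {"dx": 0, "dy": 0, "dz": 0, "ax": 0, "ay": 0, "az": 0},
    {"dx": 0, "dy": 0, "dz": 0, "ax": 0, "ay": 0, "az": 0},
    {"dx": 0, "dy": 0, "dz": 0, "ax": 0, "ay": 0, "az": 0}
  ],
  "claw": 0.4
}}

```text
t: 40.08
ee_pos: [0.574, 0.2603, 0.1224]
orientation: [0.001, -0.012, 1.0, 0.0]
wrist_force: [-0.4, -0.5, 4.9]
width: 0.638
gripper_force: 64.0
```

{"api": "step_arm", "payload": {
  "increments": [
    {"dx": 0, "dy": 0, "dz": 20, "ax": 0, "ay": 0, "az": 0},
    {"dx": 0, "dy": 0, "dz": 60, "ax": 0, "ay": 0, "az": 0},
    {"dx": 0, "dy": -15, "dz": 80, "ax": 0, "ay": 0, "az": 0},
    {"dx": 8, "dy": -55, "dz": 80, "ax": 0, "ay": 0, "az": 0},
    {"dx": 18, "dy": -105, "dz": 80, "ax": 0, "ay": 0, "az": 0},
    {"dx": 18, "dy": -160, "dz": 80, "ax": 0, "ay": 0, "az": 0},
    {"dx": 18, "dy": -215, "dz": 80, "ax": 0, "ay": 0, "az": 0},
    {"dx": 18, "dy": -270, "dz": 80, "ax": 0, "ay": 0, "az": 0},
    {"dx": 18, "dy": -325, "dz": 80, "ax": 0, "ay": 0, "az": 0},
    {"dx": 18, "dy": -370, "dz": 80, "ax": 0, "ay": 0, "az": -0.01},
    {"dx": 18, "dy": -390, "dz": 80, "ax": 0, "ay": 0, "az": -0.01},
    {"dx": 18, "dy": -390, "dz": 80, "ax": 0, "ay": 0, "az": -0.01}
  ]
}}

```text
t: 41.58
ee_pos: [0.5908, -0.1311, 0.2004]
orientation: [-0.001, -0.006, 1.0, 0.001]
wrist_force: [-0.8, -0.4, -0.9]
width: 0.633
gripper_force: 63.5
```

```bash
python3 - <<'E'
from h import *
survey()
E
```

```text
t 41.58 tcp [ 590.8 -131.1  200.4] psi 1.583 tz [-0.002  0.001 -1.   ] F [-0.8 -0.4 -0.9] w 0.633 gf 63.5 q [-0.31  0.22  1.28  0.    1.64 -1.9 ]
wedge 498 (array([ 586.4, -294.1]), array([ 71.8, 185.2]), 90.0)
wedge 122 (array([583.3, -60.2]), array([26.8, 45.6]), 88.5)
drawer bottle (array([ 603.1, -328.6]), array([173.6,   3.8]), 0.6) [0.067 0.077 0.089]
drawer bottle (array([580.4, -15.4]), array([169.3,  49.3]), 1.6) [0.067 0.074 0.08 ]
mat bottle (array([559., 345.]), array([170.2,  56.2]), 2.3)
```

{"api": "step_arm", "payload": {
  "increments": [
    {"dx": 0, "dy": 1, "dz": -40, "ax": 0, "ay": 0, "az": 0},
    {"dx": 0, "dy": 1, "dz": -80, "ax": 0, "ay": 0, "az": 0},
    {"dx": 0, "dy": 1, "dz": -120, "ax": 0, "ay": 0, "az": 0},
    {"dx": 0, "dy": 1, "dz": -145, "ax": 0, "ay": 0, "az": 0},
    {"dx": 0, "dy": 1, "dz": -156, "ax": 0, "ay": 0, "az": 0},
    {"dx": 0, "dy": 1, "dz": -160, "ax": 0, "ay": 0, "az": 0},
    {"dx": 0, "dy": 1, "dz": -160, "ax": 0, "ay": 0, "az": 0},
    {"dx": 0, "dy": 1, "dz": -160, "ax": 0, "ay": 0, "az": 0}
  ]
}}

```text
t: 42.62
ee_pos: [0.5904, -0.1267, 0.0456]
orientation: [-0.001, -0.009, 1.0, 0.001]
wrist_force: [-10.2, 3.3, 14.0]
width: 0.636
gripper_force: 71.2
```

{"api": "step_arm", "payload": {
  "increments": [
    {"dx": 0, "dy": 0, "dz": -1, "ax": 0, "ay": 0, "az": 0},
    {"dx": 0, "dy": 0, "dz": -2, "ax": 0, "ay": 0, "az": 0},
    {"dx": 0, "dy": 0, "dz": -2, "ax": 0, "ay": 0, "az": 0}
  ]
}}

```text
t: 43.0
ee_pos: [0.5906, -0.1267, 0.0455]
orientation: [-0.001, -0.009, 1.0, 0.001]
wrist_force: [-13.8, 2.7, 20.1]
width: 0.636
gripper_force: 74.7
```

Contact came about 9 mm too early, with force along -x and upward. I lift clear and measure what is below.

{"api": "step_arm", "payload": {
  "increments": [
    {"dx": 0, "dy": 0, "dz": 20, "ax": 0, "ay": 0, "az": 0},
    {"dx": 0, "dy": 0, "dz": 70, "ax": 0, "ay": 0, "az": 0},
    {"dx": 0, "dy": 0, "dz": 130, "ax": 0, "ay": 0, "az": 0},
    {"dx": 0, "dy": 0, "dz": 190, "ax": 0, "ay": 0, "az": 0},
    {"dx": 0, "dy": 50, "dz": 200, "ax": 0, "ay": 0, "az": 0},
    {"dx": 0, "dy": 100, "dz": 200, "ax": 0, "ay": 0, "az": 0},
    {"dx": 0, "dy": 140, "dz": 200, "ax": 0, "ay": 0, "az": 0},
    {"dx": 0, "dy": 140, "dz": 200, "ax": 0, "ay": 0, "az": 0},
    {"dx": 0, "dy": 140, "dz": 200, "ax": 0, "ay": 0, "az": 0}
  ]
}}

```text
t: 44.12
ee_pos: [0.5915, 0.0117, 0.2401]
orientation: [0.001, -0.008, 1.0, -0.0]
wrist_force: [0.0, -0.0, -1.3]
width: 0.635
gripper_force: 63.5
```

```bash
python3 - <<'E'
from h import *
p=survey(); print("scene"); q=survey("scene")
# held bottle extents from scene: points near TCP
W=snap("scene")[1]; 
d=(W.reshape(-1,3)-get_obs()["ee_pos"])*1000
s=d[(abs(d[:,0])<130)&(abs(d[:,1])<24)&(d[:,2]>-22)&(d[:,2]<40)]
print(len(s),np.round(np.percentile(s,[0.5,50,99.5],axis=0),1))
hi=s[np.abs(s[:,0])>20]
for x0 in range(-120,130,20):
    k=s[(s[:,0]>=x0)&(s[:,0]<x0+20)]
    if len(k)>5: print(x0,len(k),np.round([k[:,2].min(),np.percentile(k[:,2],98)],1))
np.save("pics/q.npy",q); cv2.imwrite("pics/q1.png",np.clip(cv2.resize(q[130:400,100:440],None,fx=2.2,fy=2.2,interpolation=cv2.INTER_CUBIC)*1.4,0,255).astype(np.uint8))
E
```

```text
t 44.12 tcp [591.5  11.7 240.1] psi 1.587 tz [ 0.001 -0.    -1.   ] F [ 0.  -0.  -1.3] w 0.635 gf 63.5 q [-0.08  0.18  1.25 -0.    1.71 -1.66]
wedge 495 (array([ 591.2, -293.9]), array([175.8,  72.1]), 0.0)
wedge 352 (array([ 580.8, -176.1]), array([69.6, 47.2]), 88.2)
drawer bottle (array([ 607.4, -328.3]), array([164.5,   3.3]), 0.0) [0.067 0.078 0.089]
mat bottle (array([559.7, 344.9]), array([171.3,  56. ]), 3.7)
scene
t 44.17 tcp [591.5  11.  239.9] psi 1.586 tz [ 0.001 -0.    -1.   ] F [ 1.6 -0.3 -0.4] w 0.633 gf 63.5 q [-0.08  0.18  1.25 -0.    1.71 -1.66]
wedge 397 (array([579.6, -68.1]), array([59.3, 64.9]), 85.2)
wedge 266 (array([ 579.8, -176.5]), array([47.6, 68.6]), 1.7)
wedge 45 (array([652.8, -24.3]), array([48.2, 24.4]), 38.2)
wedge 796 (array([ 568.4, -293.8]), array([72.7, 70.1]), 0.1)
wedge 175 (array([684.9, -69.8]), array([  3.8, 198.9]), 0.1)
drawer bottle (array([564.5, -16.4]), array([142.2,  46.4]), 0.6) [0.067 0.074 0.078]
mat bottle (array([559.1, 341.3]), array([171.8,  51.5]), 2.8)
1241 [[-77.  -23.8 -10.2]
 [ 52.8  -5.   32.9]
 [ 73.9  23.2  40. ]]
-80 20 [ 7.8 22.8]
-40 19 [29.1 39.7]
-20 97 [28.1 39.9]
0 164 [23. 40.]
20 195 [18.2 39.9]
40 196 [ 5.6 39.9]
60 546 [-13.7  39.4]
```

```bash
python3 - <<'E'
from h import *
P=get_obs()["ee_pos"]
for cam in ("scene","top"):
    W=snap(cam)[1]; d=(W.reshape(-1,3)-P)*1000
    s=d[(abs(d[:,0])<110)&(abs(d[:,1])<40)&(d[:,2]>-30)&(d[:,2]<60)]
    for x0 in range(-110,110,15):
        k=s[(s[:,0]>=x0)&(s[:,0]<x0+15)]
        if len(k)>8: print(cam,x0,len(k),"z",np.round(np.percentile(k[:,2],[1,50,98]),1),"y",np.round(np.percentile(k[:,1],[2,98])))
E
```

```text
scene -80 21 z [ 8.2 18.  24.3] y [-18. -13.]
scene -35 24 z [25.1 36.  40.2] y [ 2. 26.]
scene -20 135 z [17.4 39.3 58.1] y [-39.  30.]
scene -5 341 z [ 7.1 34.9 56.7] y [-39.  39.]
scene 10 328 z [ 7.6 38.2 59.5] y [-37.  38.]
scene 25 196 z [ 8.6 35.9 41.4] y [-25.  24.]
scene 40 202 z [ 7.4 36.4 41.4] y [-25.  24.]
scene 55 220 z [ 0.1 35.3 41.4] y [-25.  26.]
scene 70 457 z [-10.6  16.1  39.5] y [-22.  26.]
top -50 119 z [20.3 36.9 45.3] y [-25.  25.]
top -35 116 z [19.5 35.9 44.3] y [-26.  26.]
top -20 167 z [12.4 36.7 55.6] y [-38.  39.]
top -5 69 z [10.  40.1 58.7] y [-39.  40.]
```

View pics/q1.png

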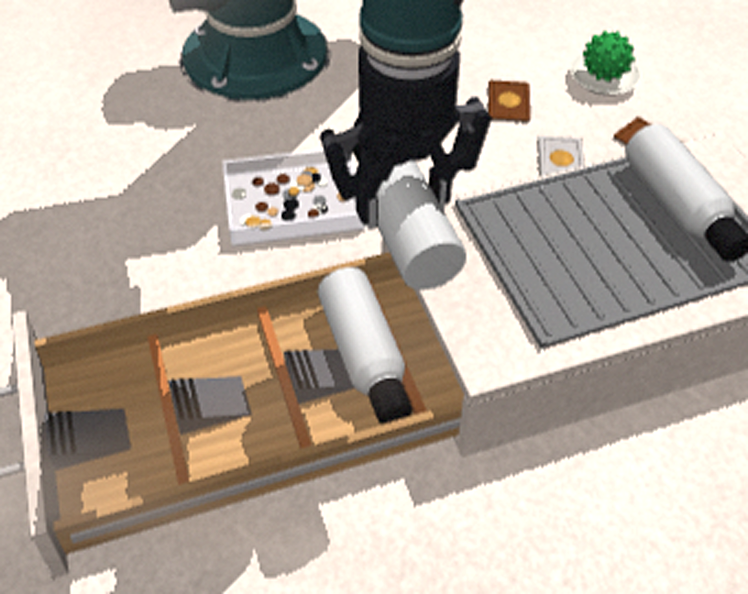

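The picture shows the bottle held level at (420,230), wedge b in place at (210,400) and the first bottle seated at (365,345). I find no obstacle, so I retry gently and read the torque at first contact.

{"api": "step_arm", "payload": {
  "increments": [
    {"dx": 0, "dy": -50, "dz": 0, "ax": 0, "ay": 0, "az": 0},
    {"dx": 0, "dy": -100, "dz": 0, "ax": 0, "ay": 0, "az": 0},
    {"dx": 0, "dy": -140, "dz": -20, "ax": 0, "ay": 0, "az": 0},
    {"dx": 0, "dy": -141, "dz": -60, "ax": 0, "ay": 0, "az": 0},
    {"dx": 0, "dy": -141, "dz": -100, "ax": 0, "ay": 0, "az": 0},
    {"dx": 0, "dy": -141, "dz": -140, "ax": 0, "ay": 0, "az": 0},
    {"dx": 0, "dy": -141, "dz": -165, "ax": 0, "ay": 0, "az": 0},
    {"dx": 0, "dy": -141, "dz": -165, "ax": 0, "ay": 0, "az": 0},
    {"dx": 0, "dy": -141, "dz": -165, "ax": 0, "ay": 0, "az": 0}
  ]
}}

```text
t: 45.5
ee_pos: [0.5923, -0.1306, 0.0758]
orientation: [0.001, -0.007, 1.0, -0.0]
wrist_force: [-0.1, -0.8, -0.2]
width: 0.633
gripper_force: 63.7
```

```bash
python3 - <<'E'
from h import *
st(); print(get_obs()["ft_torque"])
W,c=snap("scene")[1:]; d=(W.reshape(-1,3)*1000); e=get_obs()["ee_pos"]*1000
s=d[(abs(d[:,0]-e[0])<110)&(abs(d[:,1]-e[1])<35)&(d[:,2]>e[2]-25)&(d[:,2]<e[2]+55)]-e
for x0 in range(-110,110,15):
    k=s[(s[:,0]>=x0)&(s[:,0]<x0+15)]
    if len(k)>8: print(x0,len(k),"z",np.round(np.percentile(k[:,2],[1,50,98]),1),"y",np.round(np.percentile(k[:,1],[2,98])))
E
```

```text
t 45.5 tcp [ 592.3 -130.6   75.8] psi 1.585 tz [ 0.002 -0.001 -1.   ] F [-0.1 -0.8 -0.2] w 0.633 gf 63.7 q [-0.31  0.29  1.45  0.    1.4  -1.9 ]
[ 0.01172447 -0.02736222 -0.04569124]
-20 117 z [18.1 36.5 53.7] y [-32.  29.]
-5 225 z [ 7.9 34.6 50.5] y [-34.  34.]
10 216 z [ 9.8 36.1 53.5] y [-33.  33.]
25 175 z [14.6 35.5 40.7] y [-25.  28.]
40 177 z [16.4 35.7 41.3] y [-24.  28.]
55 208 z [ 6.6 35.7 41.8] y [-24.  28.]
70 389 z [-20.3  11.1  37.6] y [-27.  28.]
85 144 z [-24.8 -18.5 -15.3] y [-34.  34.]
```

{"api": "step_arm", "payload": {
  "increments": [
    {"dx": 0, "dy": 0, "dz": -10, "ax": 0, "ay": 0, "az": 0},
    {"dx": 0, "dy": 0, "dz": -18, "ax": 0, "ay": 0, "az": 0},
    {"dx": 0, "dy": 0, "dz": -22, "ax": 0, "ay": 0, "az": 0},
    {"dx": 0, "dy": 0, "dz": -24, "ax": 0, "ay": 0, "az": 0},
    {"dx": 0, "dy": 0, "dz": -24, "ax": 0, "ay": 0, "az": 0}
  ]
}}

```text
t: 46.18
ee_pos: [0.5914, -0.1299, 0.0502]
orientation: [-0.0, -0.007, 1.0, 0.0]
wrist_force: [-0.4, -0.6, -0.9]
width: 0.631
gripper_force: 63.7
```

{"api": "step_arm", "payload": {
  "increments": [
    {"dx": 0, "dy": 0, "dz": -2, "ax": 0, "ay": 0, "az": 0},
    {"dx": 0, "dy": 0, "dz": -4, "ax": 0, "ay": 0, "az": 0},
    {"dx": 0, "dy": 0, "dz": -6, "ax": 0, "ay": 0, "az": 0},
    {"dx": 0, "dy": 0, "dz": -6, "ax": 0, "ay": 0, "az": 0}
  ]
}}

```text
t: 46.68
ee_pos: [0.5918, -0.1302, 0.046]
orientation: [0.001, -0.007, 1.0, -0.0]
wrist_force: [-2.4, 0.6, 5.1]
width: 0.633
gripper_force: 67.2
```

```bash
python3 - <<'E'
from h import *
st(); print(get_obs()["ft_torque"])
survey("scene")
E
```

```text
t 46.67 tcp [ 591.8 -130.2   46. ] psi 1.586 tz [ 0.001 -0.001 -1.   ] F [-2.4  0.6  5.1] w 0.633 gf 67.2 q [-0.31  0.31  1.48 -0.    1.35 -1.9 ]
[0.157577   0.32868427 0.17015616]
t 46.67 tcp [ 591.8 -130.2   46. ] psi 1.586 tz [ 0.001 -0.001 -1.   ] F [-2.4  0.6  5.1] w 0.633 gf 67.2 q [-0.31  0.31  1.48 -0.    1.35 -1.9 ]
wedge 325 (array([582.1, -66. ]), array([62.2, 48.9]), 89.3)
wedge 850 (array([ 547., -294.]), array([121.7,  69.9]), 0.4)
wedge 378 (array([ 579.9, -181.9]), array([56.1, 48.1]), 89.4)
wedge 190 (array([685.5, -75.7]), array([  5.1, 211.2]), 0.0)
drawer bottle (array([575.7, -13. ]), array([163.9,  46.4]), 1.0) [0.067 0.074 0.078]
drawer bottle (array([ 572.3, -328.7]), array([181.4,   2.2]), 0.1) [0.068 0.081 0.089]
drawer bottle (array([ 621.7, -123.4]), array([91.9, 79.3]), 14.4) [0.068 0.082 0.087]
mat bottle (array([559. , 342.6]), array([172.4,  54. ]), 2.0)
```

First contact is again at TCP z of about 46 mm. I make one composite picture, a scene zoom with the wrist view, to see the cause.

```bash
python3 - <<'E'
from h import *
s,_=get_image("scene"); w,_=get_image("wrist"); t,_=get_image("top")
a=cv2.resize(s[220:380,190:390],(500,400),interpolation=cv2.INTER_CUBIC)
b=cv2.resize(w[60:360,80:480],(300,225)); 
c=cv2.resize(t[110:210,260:400],(300,214),interpolation=cv2.INTER_CUBIC)
o=np.zeros((445,800,3),np.uint8); o[:400,:500]=a; o[:225,500:]=b; o[228:442,500:]=c
cv2.imwrite("pics/comp.png",np.clip(o*1.5,0,255).astype(np.uint8))
E
```

```text
(no output)
```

View pics/comp.png

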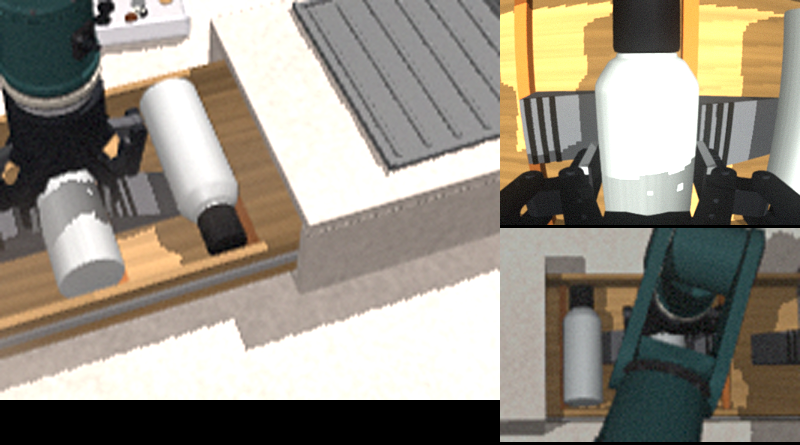

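The wrist inset shows the cause. The +y fingertip comes down on the heel of the wedge in bay c, at composite (712,128), and nothing is wrong with the bottle. Tilting the tool slightly about the bottle's axis lifts that finger over the heel.

{"api": "step_arm", "payload": {
  "increments": [
    {"dx": 0, "dy": 1, "dz": 4, "ax": 0.08, "ay": 0, "az": 0},
    {"dx": 0, "dy": 2, "dz": 4, "ax": 0.15, "ay": 0, "az": 0},
    {"dx": 0, "dy": 2, "dz": 2, "ax": 0.15, "ay": 0, "az": 0},
    {"dx": 0, "dy": 2, "dz": 0, "ax": 0.15, "ay": 0, "az": 0},
    {"dx": 0, "dy": 2, "dz": -2, "ax": 0.15, "ay": 0, "az": 0},
    {"dx": 0, "dy": 2, "dz": -2, "ax": 0.15, "ay": 0, "az": 0}
  ]
}}

```text
t: 47.62
ee_pos: [0.5913, -0.1274, 0.0421]
orientation: [0.0, -0.008, 0.997, 0.075]
wrist_force: [0.1, -0.2, -0.9]
width: 0.63
gripper_force: 63.6
```

{"api": "step_arm", "payload": {
  "increments": [
    {"dx": 0, "dy": 0, "dz": -1, "ax": 0, "ay": 0, "az": 0},
    {"dx": 0, "dy": 0, "dz": -2, "ax": 0, "ay": 0, "az": 0},
    {"dx": 0, "dy": 0, "dz": -3, "ax": 0, "ay": 0, "az": 0},
    {"dx": 0, "dy": 0, "dz": -3, "ax": 0, "ay": 0, "az": 0}
  ]
}}

```text
t: 48.12
ee_pos: [0.5919, -0.1282, 0.0413]
orientation: [0.001, -0.008, 0.997, 0.075]
wrist_force: [-2.4, 0.1, 5.7]
width: 0.637
gripper_force: 67.3
```

{"api": "step_arm", "payload": {
  "increments": [
    {"dx": 0, "dy": 0, "dz": 0, "ax": 0, "ay": 0, "az": 0},
    {"dx": 0, "dy": 0, "dz": 0, "ax": 0, "ay": 0, "az": 0},
    {"dx": 0, "dy": 0, "dz": 1, "ax": 0, "ay": 0, "az": 0},
    {"dx": 0, "dy": 0, "dz": 1, "ax": 0, "ay": 0, "az": 0}
  ],
  "claw": 0.74
}}

```text
t: 48.62
ee_pos: [0.5913, -0.1279, 0.04]
orientation: [0.0, -0.007, 0.997, 0.075]
wrist_force: [0.3, -0.0, 0.5]
width: 0.743
gripper_force: 0.0
```

{"api": "step_arm", "payload": {
  "increments": [
    {"dx": 0, "dy": -1, "dz": 10, "ax": 0, "ay": 0, "az": 0},
    {"dx": 0, "dy": -3, "dz": 22, "ax": 0, "ay": 0, "az": 0},
    {"dx": 0, "dy": -6, "dz": 45, "ax": 0, "ay": 0, "az": 0},
    {"dx": 0, "dy": -12, "dz": 90, "ax": 0, "ay": 0, "az": 0},
    {"dx": 0, "dy": -12, "dz": 150, "ax": -0.15, "ay": 0, "az": 0},
    {"dx": -20, "dy": 40, "dz": 190, "ax": -0.15, "ay": 0, "az": 0},
    {"dx": -40, "dy": 95, "dz": 190, "ax": -0.15, "ay": 0, "az": 0},
    {"dx": -60, "dy": 150, "dz": 190, "ax": -0.15, "ay": 0, "az": 0},
    {"dx": -70, "dy": 205, "dz": 190, "ax": -0.15, "ay": 0, "az": 0},
    {"dx": -77, "dy": 260, "dz": 190, "ax": -0.15, "ay": 0, "az": 0},
    {"dx": -77, "dy": 315, "dz": 190, "ax": -0.15, "ay": 0, "az": 0},
    {"dx": -77, "dy": 370, "dz": 190, "ax": -0.15, "ay": 0, "az": 0}
  ]
}}

```text
t: 50.12
ee_pos: [0.5143, 0.2438, 0.232]
orientation: [0.001, -0.007, 1.0, 0.0]
wrist_force: [0.7, 0.7, 0.0]
width: 0.741
gripper_force: 0.0
```

```bash
python3 - <<'E'
from h import *
survey(); print("scene"); survey("scene")
E
```

```text
t 50.12 tcp [514.3 243.8 232. ] psi 1.585 tz [ 0.002  0.001 -1.   ] F [0.7 0.7 0. ] w 0.741 gf 0.0 q [ 0.34  0.13  1.32 -0.    1.69 -1.24]
wedge 482 (array([ 584. , -293.9]), array([185.2,  72.1]), 0.0)
wedge 283 (array([583.4, -67.4]), array([56.1, 47.1]), 88.7)
wedge 266 (array([ 580.9, -184.3]), array([54.1, 46.6]), 89.9)
drawer bottle (array([ 593.4, -328.2]), array([190.3,   3.7]), 0.3) [0.068 0.079 0.089]
drawer bottle (array([ 583.4, -128.6]), array([ 48.8, 167.6]), 89.2) [0.067 0.074 0.081]
drawer bottle (array([563. , -11.2]), array([ 48.3, 134.2]), 89.8) [0.067 0.074 0.081]
scene
t 50.17 tcp [513.3 250.6 231.4] psi 1.592 tz [ 0.001  0.008 -1.   ] F [ 0.4  3.4 -0.3] w 0.742 gf 0.0 q [ 0.35  0.13  1.32  0.01  1.68 -1.24]
wedge 518 (array([579.2, -66. ]), array([61.5, 72. ]), 88.6)
wedge 356 (array([ 583. , -182.4]), array([54.4, 55.2]), 88.3)
wedge 53 (array([656. , -20.1]), array([42. , 20.8]), 45.4)
wedge 184 (array([ 580.9, -316.3]), array([47.4, 23.3]), 0.1)
wedge 226 (array([685.3, -77.7]), array([  3.8, 214.8]), 0.5)
drawer bottle (array([568.3, -12.7]), array([146.2,  47.4]), 0.6) [0.067 0.074 0.078]
drawer bottle (array([ 581.1, -128.7]), array([168.7,  46.6]), 0.4) [0.067 0.074 0.078]
drawer bottle (array([ 543.9, -328.5]), array([121.8,   0.9]), 0.5) [0.068 0.077 0.086]
mat bottle (array([558.2, 341.8]), array([172.3,  52.4]), 3.2)
```

Bottle 2 lies at (582,-129) in bay b. Bay a's wedge reads oddly by colour, so I check it by height.

```bash
cat >> h.py <<'E'
def heightwedge(cam,y0,y1):
    W=snap(cam)[1]; X,Y,Z=W[...,0],W[...,1],W[...,2]
    for b in blobs((X>.5)&(X<.665)&(Y>y0)&(Y<y1)&(Z>.029)&(Z<.056),40):
        q=W[b]; k=np.linalg.lstsq(np.c_[q[:,:2],np.ones(len(q))],q[:,2],rcond=None)[0]
        print(cam,b.sum(),rect(W,b),"toe",round(float(np.degrees(np.arctan2(-k[1],-k[0]))),1),"slope",round(float(np.hypot(*k[:2])),2))
E
python3 - <<'E'
from h import *
heightwedge("top",-.325,-.225); heightwedge("scene",-.325,-.225)
E
```

```text
top 281 (array([ 582.1, -292.9]), array([48.1, 64.5]), 1.2) toe 101.3 slope 0.33
scene 573 (array([ 580.8, -297.6]), array([54.8, 48.9]), 89.2) toe 80.5 slope 0.35
```

{"api": "step_arm", "payload": {
  "increments": [
    {"dx": 0, "dy": 50, "dz": 0, "ax": 0, "ay": 0, "az": 0.02},
    {"dx": 0, "dy": 92, "dz": 0, "ax": 0, "ay": 0, "az": 0.03},
    {"dx": 0, "dy": 92, "dz": -40, "ax": 0, "ay": 0, "az": 0.03},
    {"dx": 0, "dy": 92, "dz": -50, "ax": 0, "ay": 0, "az": 0.03},
    {"dx": 0, "dy": 92, "dz": -50, "ax": 0, "ay": 0, "az": 0.03},
    {"dx": 0, "dy": 92, "dz": -50, "ax": 0, "ay": 0, "az": 0.03}
  ],
  "claw": 0.82
}}

```text
t: 51.08
ee_pos: [0.5155, 0.3334, 0.1824]
orientation: [0.001, -0.022, 1.0, 0.001]
wrist_force: [0.1, 0.3, -0.1]
width: 0.82
gripper_force: 0.0
```

```bash
python3 -c "
from h import *
st()"
```

```text
t 51.08 tcp [515.5 333.4 182.4] psi 1.614 tz [ 0.003  0.001 -1.   ] F [ 0.1  0.3 -0.1] w 0.82 gf 0.0 q [ 0.48  0.24  1.29 -0.    1.61 -1.13]
```

{"api": "step_arm", "payload": {
  "increments": [
    {"dx": -1, "dy": 10, "dz": -5, "ax": 0, "ay": 0, "az": 0},
    {"dx": -1, "dy": 10, "dz": -25, "ax": 0, "ay": 0, "az": 0},
    {"dx": -1, "dy": 10, "dz": -45, "ax": 0, "ay": 0, "az": 0},
    {"dx": -1, "dy": 10, "dz": -58, "ax": 0, "ay": 0, "az": 0},
    {"dx": -1, "dy": 10, "dz": -61, "ax": 0, "ay": 0, "az": 0},
    {"dx": -1, "dy": 10, "dz": -61, "ax": 0, "ay": 0, "az": 0}
  ]
}}

```text
t: 51.82
ee_pos: [0.5137, 0.3443, 0.1199]
orientation: [0.0, -0.022, 1.0, 0.0]
wrist_force: [-0.6, -0.1, -0.0]
width: 0.823
gripper_force: 0.0
```

{"api": "step_arm", "payload": {
  "increments": [
    {"dx": 0, "dy": 0, "dz": 0, "ax": 0, "ay": 0, "az": 0},
    {"dx": 0, "dy": 0, "dz": 0, "ax": 0, "ay": 0, "az": 0},
    {"dx": 0, "dy": 0, "dz": 0, "ax": 0, "ay": 0, "az": 0},
    {"dx": 0, "dy": 0, "dz": 0, "ax": 0, "ay": 0, "az": 0}
  ],
  "claw": 0.4
}}

```text
t: 52.32
ee_pos: [0.5144, 0.3437, 0.1214]
orientation: [0.001, -0.022, 1.0, 0.0]
wrist_force: [-1.1, -2.5, 5.7]
width: 0.636
gripper_force: 63.6
```

```bash
python3 -c "
from h import *
st()"
```

```text
t 52.33 tcp [514.4 343.7 121.4] psi 1.615 tz [ 0.003  0.    -1.   ] F [-1.1 -2.5  5.7] w 0.636 gf 63.6 q [ 0.5   0.28  1.37 -0.    1.49 -1.12]
```

{"api": "step_arm", "payload": {
  "increments": [
    {"dx": 0, "dy": 0, "dz": 20, "ax": 0, "ay": 0, "az": 0},
    {"dx": 0, "dy": 0, "dz": 60, "ax": 0, "ay": 0, "az": 0},
    {"dx": 0, "dy": -20, "dz": 85, "ax": 0, "ay": 0, "az": 0},
    {"dx": 5, "dy": -70, "dz": 85, "ax": 0, "ay": 0, "az": 0},
    {"dx": 10, "dy": -125, "dz": 85, "ax": 0, "ay": 0, "az": 0},
    {"dx": 15, "dy": -180, "dz": 85, "ax": 0, "ay": 0, "az": 0},
    {"dx": 22, "dy": -235, "dz": 85, "ax": 0, "ay": 0, "az": 0},
    {"dx": 22, "dy": -290, "dz": 85, "ax": 0, "ay": 0, "az": -0.035},
    {"dx": 22, "dy": -345, "dz": 85, "ax": 0, "ay": 0, "az": -0.035},
    {"dx": 22, "dy": -400, "dz": 85, "ax": 0, "ay": 0, "az": -0.035},
    {"dx": 22, "dy": -455, "dz": 85, "ax": 0, "ay": 0, "az": -0.035},
    {"dx": 22, "dy": -500, "dz": 85, "ax": 0, "ay": 0, "az": -0.035}
  ]
}}

```text
t: 53.82
ee_pos: [0.5353, -0.1578, 0.2041]
orientation: [0.0, -0.004, 1.0, 0.0]
wrist_force: [1.0, 0.2, -0.7]
width: 0.632
gripper_force: 63.3
```

{"api": "step_arm", "payload": {
  "increments": [
    {"dx": 0, "dy": -45, "dz": 0, "ax": 0, "ay": 0, "az": 0},
    {"dx": 0, "dy": -80, "dz": 0, "ax": 0, "ay": 0, "az": 0},
    {"dx": 0, "dy": -89, "dz": 0, "ax": 0, "ay": 0, "az": 0},
    {"dx": 0, "dy": -89, "dz": -30, "ax": 0, "ay": 0, "az": 0},
    {"dx": 0, "dy": -89, "dz": -70, "ax": 0, "ay": 0, "az": 0},
    {"dx": 0, "dy": -89, "dz": -100, "ax": 0, "ay": 0, "az": 0},
    {"dx": 0, "dy": -89, "dz": -110, "ax": 0, "ay": 0, "az": 0},
    {"dx": 0, "dy": -89, "dz": -110, "ax": 0, "ay": 0, "az": 0},
    {"dx": 0, "dy": -89, "dz": -110, "ax": 0, "ay": 0, "az": 0}
  ]
}}

```text
t: 54.95
ee_pos: [0.5366, -0.2452, 0.0964]
orientation: [0.002, -0.005, 1.0, -0.001]
wrist_force: [0.4, -0.5, -1.1]
width: 0.639
gripper_force: 63.4
```

```bash
python3 - <<'E'
from h import *
st(); print(get_obs()["ft_torque"]); e=get_obs()["ee_pos"]*1000
W,c=snap("scene")[1:]; d=(W.reshape(-1,3)*1000)
s=d[(d[:,0]>480)&(d[:,0]<690)&(abs(d[:,1]-e[1])<32)&(d[:,2]>e[2]-15)&(d[:,2]<e[2]+50)]-e
for x0 in range(-50,150,20):
    k=s[(s[:,0]>=x0)&(s[:,0]<x0+20)]
    if len(k)>8: print(x0,len(k),"z",np.round(np.percentile(k[:,2],[1,50,98]),1),"y",np.round(np.percentile(k[:,1],[2,98])))
print("xmax",np.percentile(s[s[:,2]>8][:,0],99.5))
heightwedge("scene",-.325,-.225)
E
```

```text
t 54.95 tcp [ 536.6 -245.2   96.4] psi 1.581 tz [ 0.003 -0.001 -1.   ] F [ 0.4 -0.5 -1.1] w 0.639 gf 63.4 q [-0.52  0.24  1.47  0.    1.43 -2.11]
[-0.07288148  0.00798776  0.00090297]
-30 84 z [19.8 38.2 42.7] y [-25.  24.]
-10 241 z [16.  37.4 43.2] y [-29.  31.]
10 263 z [11.  37.4 45.6] y [-31.  30.]
30 236 z [16.8 38.2 42.9] y [-24.  29.]
50 243 z [18.2 37.8 43. ] y [-24.  28.]
70 339 z [ 8.8 33.7 42.5] y [-24.  27.]
90 203 z [10.6 28.4 34.3] y [-17.  19.]
110 305 z [-0.4 24.6 32.5] y [-15.  17.]
xmax 129.25994352276115
scene 564 (array([ 581., -297.]), array([55.5, 48.1]), 89.5) toe 80.0 slope 0.35
```

{"api": "step_arm", "payload": {
  "increments": [
    {"dx": 0, "dy": 0, "dz": -25, "ax": 0, "ay": 0, "az": 0},
    {"dx": 0, "dy": 0, "dz": -42, "ax": 0, "ay": 0, "az": 0},
    {"dx": 0, "dy": 0, "dz": -50, "ax": 0, "ay": 0, "az": 0},
    {"dx": 0, "dy": 0, "dz": -54, "ax": 0, "ay": 0, "az": 0},
    {"dx": 0, "dy": 0, "dz": -54, "ax": 0, "ay": 0, "az": 0},
    {"dx": 0, "dy": 0, "dz": -54, "ax": 0, "ay": 0, "az": 0}
  ]
}}

```text
t: 55.8
ee_pos: [0.536, -0.2452, 0.0411]
orientation: [0.001, -0.005, 1.0, -0.0]
wrist_force: [0.9, -0.2, 0.4]
width: 0.637
gripper_force: 63.4
```

{"api": "step_arm", "payload": {
  "increments": [
    {"dx": 0, "dy": 0, "dz": -2, "ax": 0, "ay": 0, "az": 0},
    {"dx": 0, "dy": 0, "dz": -4, "ax": 0, "ay": 0, "az": 0},
    {"dx": 0, "dy": 0, "dz": -4, "ax": 0, "ay": 0, "az": 0}
  ]
}}

```text
t: 56.18
ee_pos: [0.5354, -0.245, 0.0362]
orientation: [-0.0, -0.005, 1.0, -0.0]
wrist_force: [0.2, 0.0, -0.5]
width: 0.637
gripper_force: 63.4
```

Now I release it and lift away.

{"api": "step_arm", "payload": {
  "increments": [
    {"dx": 0, "dy": 0, "dz": 0, "ax": 0, "ay": 0, "az": 0},
    {"dx": 0, "dy": 0, "dz": 0, "ax": 0, "ay": 0, "az": 0},
    {"dx": 0, "dy": 0, "dz": 0, "ax": 0, "ay": 0, "az": 0},
    {"dx": 0, "dy": 0, "dz": 0, "ax": 0, "ay": 0, "az": 0}
  ],
  "claw": 0.74
}}

```text
t: 56.68
ee_pos: [0.5355, -0.245, 0.0364]
orientation: [0.0, -0.005, 1.0, 0.0]
wrist_force: [-0.0, -0.7, -0.1]
width: 0.743
gripper_force: 0.0
```

{"api": "step_arm", "payload": {
  "increments": [
    {"dx": 0, "dy": 0, "dz": 10, "ax": 0, "ay": 0, "az": 0},
    {"dx": 0, "dy": 0, "dz": 25, "ax": 0, "ay": 0, "az": 0},
    {"dx": 0, "dy": 0, "dz": 50, "ax": 0, "ay": 0, "az": 0},
    {"dx": 0, "dy": 0, "dz": 100, "ax": 0, "ay": 0, "az": 0},
    {"dx": 0, "dy": 0, "dz": 150, "ax": 0, "ay": 0, "az": 0},
    {"dx": -50, "dy": -10, "dz": 165, "ax": 0, "ay": 0, "az": 0},
    {"dx": -100, "dy": -20, "dz": 165, "ax": 0, "ay": 0, "az": 0},
    {"dx": -150, "dy": -40, "dz": 165, "ax": 0, "ay": 0, "az": 0},
    {"dx": -200, "dy": -60, "dz": 165, "ax": 0, "ay": 0, "az": 0},
    {"dx": -210, "dy": -80, "dz": 165, "ax": 0, "ay": 0, "az": 0}
  ]
}}

```text
t: 57.92
ee_pos: [0.3232, -0.3255, 0.2033]
orientation: [0.001, -0.004, 1.0, -0.001]
wrist_force: [1.2, -0.1, -0.1]
width: 0.74
gripper_force: 0.0
```

```bash
python3 - <<'E'
from h import *
survey(); heightwedge("top",-.325,-.262); heightwedge("top",-.212,-.147);heightwedge("top",-.095,-.035)
print("scene"); survey("scene")
W=snap("top")[1];X,Y,Z=W[...,0],W[...,1],W[...,2]
for b in blobs((X>.52)&(X<.64)&(Y<-.355)&(Y>-.45)&(Z>.06)&(Z<.085),10): print("handle",rect(W,b))
E
```

```text
t 57.92 tcp [ 323.2 -325.5  203.3] psi 1.578 tz [ 0.001 -0.003 -1.   ] F [ 1.2 -0.1 -0.1] w 0.74 gf 0.0 q [-0.91 -0.11  1.62 -0.    1.63 -2.49]
wedge 337 (array([ 613.1, -305.2]), array([ 49.6, 131.8]), 89.5)
wedge 277 (array([583.2, -67.3]), array([55.6, 46.8]), 89.4)
wedge 262 (array([ 575.8, -185. ]), array([52.1, 55.6]), 86.0)
drawer bottle (array([ 622.3, -328.2]), array([104.6,   3.4]), 0.1) [0.067 0.08  0.089]
drawer bottle (array([ 583.1, -128.4]), array([166.8,  49.5]), 0.6) [0.067 0.074 0.081]
drawer bottle (array([580.2, -11.7]), array([167.6,  49. ]), 1.3) [0.067 0.074 0.081]
drawer bottle (array([ 581. , -244.7]), array([169.6,  49.2]), 0.2) [0.067 0.074 0.081]
top 245 (array([ 582.9, -302.3]), array([45.4, 49. ]), 89.9) toe 88.9 slope 0.36
top 270 (array([ 585.2, -183.6]), array([55.1, 57. ]), 1.3) toe 98.8 slope 0.31
top 272 (array([582.9, -66.9]), array([47.9, 56.2]), 0.6) toe 100.5 slope 0.3
scene
t 58.12 tcp [ 325.6 -325.   202.4] psi 1.58 tz [ 0.001 -0.001 -1.   ] F [0.1 0.8 0.5] w 0.743 gf 0.0 q [-0.91 -0.11  1.62  0.    1.63 -2.49]
wedge 404 (array([578.4, -65. ]), array([67.3, 63.1]), 79.9)
wedge 382 (array([ 579.9, -182.1]), array([54.9, 63.4]), 87.3)
wedge 45 (array([655.5, -21.1]), array([43.6, 21.6]), 40.8)
wedge 391 (array([ 573.5, -300.5]), array([64.5, 54.6]), 0.3)
wedge 285 (array([684.1, -86.6]), array([  5.7, 232.7]), 0.6)
wedge 50 (array([ 663.9, -246.4]), array([ 3.8, 31.3]), 0.8)
drawer bottle (array([560.9, -13. ]), array([ 47. , 133.9]), 89.9) [0.067 0.074 0.078]
drawer bottle (array([ 581.3, -128.8]), array([169.2,  46.6]), 0.2) [0.067 0.074 0.078]
drawer bottle (array([ 562.3, -245.6]), array([ 46.2, 132. ]), 89.1) [0.067 0.074 0.078]
drawer bottle (array([ 553. , -328.6]), array([145.8,   0.9]), 0.4) [0.068 0.079 0.087]
handle (array([ 584.2, -370.8]), array([ 29.6, 111.3]), 88.9)
```

All three bottles lie chocked, at y of -12, -128 and -245. To close the drawer I push on the handle bar with shut fingers.

{"api": "step_arm", "payload": {
  "increments": [
    {"dx": 10, "dy": 0, "dz": 0, "ax": 0, "ay": 0, "az": -0.18},
    {"dx": 50, "dy": -15, "dz": 0, "ax": 0, "ay": 0, "az": -0.36},
    {"dx": 90, "dy": -30, "dz": 0, "ax": 0, "ay": 0, "az": -0.54},
    {"dx": 130, "dy": -45, "dz": 0, "ax": 0, "ay": 0, "az": -0.72},
    {"dx": 170, "dy": -60, "dz": 0, "ax": 0, "ay": 0, "az": -0.9},
    {"dx": 210, "dy": -80, "dz": 0, "ax": 0, "ay": 0, "az": -1.08},
    {"dx": 245, "dy": -90, "dz": 0, "ax": 0, "ay": 0, "az": -1.26},
    {"dx": 258, "dy": -95, "dz": 0, "ax": 0, "ay": 0, "az": -1.44},
    {"dx": 258, "dy": -95, "dz": 0, "ax": 0, "ay": 0, "az": -1.57},
    {"dx": 258, "dy": -95, "dz": 0, "ax": 0, "ay": 0, "az": -1.57},
    {"dx": 258, "dy": -95, "dz": -50, "ax": 0, "ay": 0, "az": -1.57},
    {"dx": 258, "dy": -95, "dz": -90, "ax": 0, "ay": 0, "az": -1.57}
  ],
  "claw": 0
}}

```text
t: 59.72
ee_pos: [0.5838, -0.4191, 0.1104]
orientation: [0.0, 0.702, 0.712, 0.0]
wrist_force: [-0.1, -0.1, -1.2]
width: 0.001
gripper_force: 0.0
```

```bash
python3 -c "
from h import *
st()"
```

```text
t 59.73 tcp [ 583.8 -419.1  110.4] psi 0.014 tz [ 0. -0. -1.] F [-0.1 -0.1 -1.2] w 0.001 gf 0.0 q [-0.7   0.51  1.08  0.    1.55 -0.72]
```

{"api": "step_arm", "payload": {
  "increments": [
    {"dx": 0, "dy": 0, "dz": -30, "ax": 0, "ay": 0, "az": 0},
    {"dx": 0, "dy": 0, "dz": -60, "ax": 0, "ay": 0, "az": 0},
    {"dx": 0, "dy": 0, "dz": -60, "ax": 0, "ay": 0, "az": 0},
    {"dx": 0, "dy": 8, "dz": -60, "ax": 0, "ay": 0, "az": 0},
    {"dx": 0, "dy": 14, "dz": -60, "ax": 0, "ay": 0, "az": 0},
    {"dx": 0, "dy": 20, "dz": -60, "ax": 0, "ay": 0, "az": 0},
    {"dx": 0, "dy": 28, "dz": -60, "ax": 0, "ay": 0, "az": 0},
    {"dx": 0, "dy": 38, "dz": -60, "ax": 0, "ay": 0, "az": 0},
    {"dx": 0, "dy": 50, "dz": -60, "ax": 0, "ay": 0, "az": 0},
    {"dx": 0, "dy": 63, "dz": -60, "ax": 0, "ay": 0, "az": 0},
    {"dx": 0, "dy": 76, "dz": -60, "ax": 0, "ay": 0, "az": 0},
    {"dx": 0, "dy": 88, "dz": -60, "ax": 0, "ay": 0, "az": 0}
  ]
}}

```text
t: 61.22
ee_pos: [0.5833, -0.3307, 0.0512]
orientation: [-0.0, 0.703, 0.711, -0.0]
wrist_force: [-0.6, -2.6, 1.3]
width: 0.002
gripper_force: 1.0
```

```bash
python3 - <<'E'
from h import *
survey("scene")
W=snap("top")[1];X,Y,Z=W[...,0],W[...,1],W[...,2]
for b in blobs((X>.46)&(X<.7)&(Y<-.15)&(abs(Z-.09)<.006)&(Y>-.4),30): print("front",b.sum(),rect(W,b))
E
```

```text
t 61.23 tcp [ 583.3 -330.7   51.2] psi 0.011 tz [-0.  0. -1.] F [-0.6 -2.6  1.3] w 0.002 gf 1.0 q [-0.6   0.44  1.3   0.    1.4  -0.61]
wedge 434 (array([586. ,  -1.1]), array([61.9, 59.2]), 89.2)
wedge 377 (array([ 579.2, -117.8]), array([57.8, 49.5]), 89.8)
wedge 373 (array([ 580.4, -235.9]), array([48.2, 55.2]), 1.9)
wedge 172 (array([685.4, -70.5]), array([  3.7, 198.3]), 0.2)
wedge 45 (array([ 662.9, -181.4]), array([ 3.4, 30.5]), 3.6)
drawer bottle (array([ 560.1, -180.8]), array([ 45.5, 134.9]), 90.0) [0.067 0.074 0.078]
drawer bottle (array([598.8, -64.5]), array([134.1,  46.1]), 0.5) [0.067 0.074 0.078]
drawer bottle (array([ 580.8, -299.3]), array([ 40.3, 111.9]), 89.7) [0.071 0.075 0.078]
front 188 (array([ 634.9, -265.9]), array([128.4,  15.4]), 0.4)
```

{"api": "step_arm", "payload": {
  "increments": [
    {"dx": 0, "dy": 12, "dz": 0, "ax": 0, "ay": 0, "az": 0},
    {"dx": 0, "dy": 26, "dz": 0, "ax": 0, "ay": 0, "az": 0},
    {"dx": 0, "dy": 42, "dz": 0, "ax": 0, "ay": 0, "az": 0},
    {"dx": 0, "dy": 60, "dz": 0, "ax": 0, "ay": 0, "az": 0},
    {"dx": 0, "dy": 78, "dz": 0, "ax": 0, "ay": 0, "az": 0},
    {"dx": -1, "dy": 96, "dz": 0, "ax": 0, "ay": 0, "az": 0},
    {"dx": -1, "dy": 114, "dz": 0, "ax": 0, "ay": 0, "az": 0},
    {"dx": -1, "dy": 132, "dz": 0, "ax": 0, "ay": 0, "az": 0},
    {"dx": -2, "dy": 150, "dz": 0, "ax": 0, "ay": 0, "az": 0},
    {"dx": -2, "dy": 168, "dz": 0, "ax": 0, "ay": 0, "az": 0},
    {"dx": -2, "dy": 184, "dz": 0, "ax": 0, "ay": 0, "az": 0},
    {"dx": -2, "dy": 198, "dz": 0, "ax": 0, "ay": 0, "az": 0}
  ]
}}

```text
t: 62.82
ee_pos: [0.5816, -0.1329, 0.0517]
orientation: [0.0, 0.703, 0.711, 0.0]
wrist_force: [0.9, -2.1, -0.5]
width: 0.0
gripper_force: 1.1
```

{"api": "step_arm", "payload": {
  "increments": [
    {"dx": 0, "dy": 12, "dz": 0, "ax": 0, "ay": 0, "az": 0},
    {"dx": 0, "dy": 24, "dz": 0, "ax": 0, "ay": 0, "az": 0},
    {"dx": 0, "dy": 36, "dz": 0, "ax": 0, "ay": 0, "az": 0},
    {"dx": 0, "dy": 48, "dz": 0, "ax": 0, "ay": 0, "az": 0},
    {"dx": 0, "dy": 58, "dz": 0, "ax": 0, "ay": 0, "az": 0},
    {"dx": 0, "dy": 68, "dz": 0, "ax": 0, "ay": 0, "az": 0},
    {"dx": 0, "dy": 76, "dz": 0, "ax": 0, "ay": 0, "az": 0},
    {"dx": 0, "dy": 83, "dz": 0, "ax": 0, "ay": 0, "az": 0},
    {"dx": 0, "dy": 89, "dz": 0, "ax": 0, "ay": 0, "az": 0},
    {"dx": 0, "dy": 94, "dz": 0, "ax": 0, "ay": 0, "az": 0}
  ]
}}

```text
t: 64.08
ee_pos: [0.5812, -0.0396, 0.0511]
orientation: [-0.0, 0.703, 0.711, -0.0]
wrist_force: [-1.4, -2.5, 1.9]
width: -0.001
gripper_force: 0.9
```

{"api": "step_arm", "payload": {
  "increments": [
    {"dx": 0, "dy": 3, "dz": 0, "ax": 0, "ay": 0, "az": 0},
    {"dx": 0, "dy": 6, "dz": 0, "ax": 0, "ay": 0, "az": 0},
    {"dx": 0, "dy": 9, "dz": 0, "ax": 0, "ay": 0, "az": 0},
    {"dx": 0, "dy": 12, "dz": 0, "ax": 0, "ay": 0, "az": 0},
    {"dx": 0, "dy": 12, "dz": 0, "ax": 0, "ay": 0, "az": 0}
  ]
}}

```text
t: 64.7
ee_pos: [0.5817, -0.0273, 0.0513]
orientation: [-0.0, 0.703, 0.711, 0.001]
wrist_force: [-0.3, 0.0, -0.1]
width: 0.004
gripper_force: 0.0
```

{"api": "step_arm", "payload": {
  "increments": [
    {"dx": 0, "dy": 2, "dz": 0, "ax": 0, "ay": 0, "az": 0},
    {"dx": 0, "dy": 4, "dz": 0, "ax": 0, "ay": 0, "az": 0},
    {"dx": 0, "dy": 4, "dz": 0, "ax": 0, "ay": 0, "az": 0}
  ]
}}

```text
t: 65.08
ee_pos: [0.5818, -0.0255, 0.0514]
orientation: [0.001, 0.704, 0.711, -0.001]
wrist_force: [-0.3, -6.0, -1.3]
width: -0.002
gripper_force: 2.6
```

{"api": "step_arm", "payload": {
  "increments": [
    {"dx": 0, "dy": 2, "dz": 0, "ax": 0, "ay": 0, "az": 0},
    {"dx": 0, "dy": 3, "dz": 0, "ax": 0, "ay": 0, "az": 0},
    {"dx": 0, "dy": 3, "dz": 0, "ax": 0, "ay": 0, "az": 0}
  ]
}}

```text
t: 65.45
ee_pos: [0.5818, -0.0254, 0.0515]
orientation: [0.003, 0.704, 0.71, -0.003]
wrist_force: [0.2, -12.7, -1.0]
width: -0.003
gripper_force: 6.0
```

{"api": "step_arm", "payload": {
  "increments": [
    {"dx": 0, "dy": -5, "dz": 0, "ax": 0, "ay": 0, "az": 0},
    {"dx": 0, "dy": -20, "dz": 0, "ax": 0, "ay": 0, "az": 0},
    {"dx": 0, "dy": -50, "dz": 0, "ax": 0, "ay": 0, "az": 0},
    {"dx": 0, "dy": -90, "dz": 30, "ax": 0, "ay": 0, "az": 0},
    {"dx": 0, "dy": -130, "dz": 80, "ax": 0, "ay": 0, "az": 0},
    {"dx": 0, "dy": -170, "dz": 120, "ax": 0, "ay": 0, "az": 0},
    {"dx": 0, "dy": -200, "dz": 150, "ax": 0, "ay": 0, "az": 0},
    {"dx": 0, "dy": -200, "dz": 150, "ax": 0, "ay": 0, "az": 0},
    {"dx": 0, "dy": -200, "dz": 150, "ax": 0, "ay": 0, "az": 0}
  ]
}}

```text
t: 66.58
ee_pos: [0.581, -0.2203, 0.2001]
orientation: [-0.001, 0.703, 0.711, 0.0]
wrist_force: [-0.0, 0.2, -0.3]
width: -0.004
gripper_force: 0.0
```

```bash
python3 - <<'E'
from h import *
st()
for cam in("top","scene"):
    W=snap(cam)[1];X,Y,Z=W[...,0],W[...,1],W[...,2]
    for b in blobs((X>.52)&(X<.64)&(Y<.02)&(Y>-.08)&(Z>.06)&(Z<.085),10): print(cam,"handle",b.sum(),rect(W,b))
    for b in blobs((X>.46)&(X<.7)&(Y<.042)&(Y>-.1)&(abs(Z-.09)<.006),30): print(cam,"front",b.sum(),rect(W,b))
E
```

```text
t 66.58 tcp [ 581.  -220.3  200.1] psi 0.011 tz [-0.001  0.002 -1.   ] F [-0.   0.2 -0.3] w -0.004 gf 0.0 q [-0.45  0.26  1.24  0.    1.65 -0.46]
top handle 152 (array([578.8,   3.6]), array([107.9,  33.1]), 1.1)
top front 348 (array([580.1,  34.6]), array([ 12.2, 238.4]), 89.9)
scene handle 287 (array([578.6,   3.3]), array([ 32.7, 110.5]), 89.9)
scene front 647 (array([579.5,  34.6]), array([238.3,  15.3]), 0.2)
```

```bash
python3 -c "
from station import *
print(job_done())"
```

```text
the job is handed in; nothing more can be done
None
```

I put all three bottles in the drawer, each lying crosswise in its own bay with a wedge at its middle, then pushed the drawer home and handed the job in at about 67 s; the hand-in returned no verdict.

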